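Weigh the tube carrier on the spring balance

ROBOT

A 7-joint arm with a two-finger parallel gripper is mounted at the origin on the work surface. World frame = base frame: x ahead of the robot, y to its left, z up, the work surface at z = 0. Lengths are in m, angles in degrees, forces in N, time in s.
With the tool pointing down it reaches from about 0.4 to 0.925 m from the base axis. Payload 4.1 kg.
Tool frame: the origin (TCP) lies at the very end of the fingers, on their centre line; the grasp point (between the pads) lies 19 mm behind it (ctrl.pinch_z is the distance from the TCP to the grasp point, in m); z points along the fingers, y is the direction in which the jaws open and shut (so a half turn about z gives the same grasp; the last joint's range is limited). The gripper opens to 85 mm and grips with 20 to 120 N. Pads are 22 mm wide; open, the fingers measure 114 mm over their backs; the gripper's body (76 mm by 85 mm) begins 54 mm behind the grasp point. The pads swing forward as they close: fully open they stand 13 mm farther back than shut.
Start: joints at [64.744, 22.827, 2.584, 88.041, -1.071, 69.15, -2.905], TCP at [0.218, -0.612, 0.231] pointing down, gripper open.
Joint ranges: [-161.44, 161.44], [-28.35, 127.94], [-78.24, 83.42], [0, 140.83], [-78.03, 258.03], [13.02, 114.36], [-168.23, 168.23]. Speed limits (degrees/s): [147.25, 147.25, 180, 180, 180, 180, 180].

INTERFACE

Orientations are given as a 3x3 rotation matrix whose columns are the frame's x, y, z axes.
In Python, from station import ctrl, cams, job, spotter gives the robot as it stands.
- The arm moves only by the shell command python3 -m pendant 'ROWS' [FORCE]. ROWS is JSON, a list of rows, each a list of 7 numbers: the shift along the tool's x, y, z in cm, then the turn, a rotation vector about the tool's x, y, z in degrees, then the closure, from 0 (fully open) to 1 (shut). In form: [[dx, dy, dz, ax, ay, az, hand], ...]. A call has 1 to 8 rows; each row shifts and turns the commanded pose from where the row before left it, along the tool's axes as they then stand; what a row does not reach is not made up. A row lasts 1/10 s, in which the tool goes at most 50 mm and 8.59 degrees, less where a joint would pass 70% of its speed; a pose out of reach is approached as far as the arm can. A call with a gripper value outside its range is refused whole. The fingers move at their own pace and stop on an object; FORCE is the grip in N (left out, the last holds). Time passes only in rows, so rows that do not move let the fingers close. It gives the time, the measured TCP pose, the force and the opening at its end, in the units of the state.
- ctrl.read_state(): the state, without advancing time (a new reading comes with each control period).
- cams.read_camera(name): name is "scene" or "top"; returns a dict with "color" (420x560x3 uint8, red, green, blue), "vfov" (degrees; the focal length in pixels is half the picture's height over the tangent of half this angle, whatever the lens; pixels are square), "cx", "cy" (the principal point, pixels), "k1" (the pictures are not rectified: a ray, as slopes to the right and down, at radius r is drawn at 1 + k1 r^2 times it, then the intrinsics apply), "rvec" (rotation vector, rad) and "tvec" (3), from world to camera coordinates, as OpenCV has them. Camera axes: x right, y down, z forward; pixel columns grow to the right and rows downward; lengths in m; the calibration is good to about 2 mm. A picture is of the moment at which its call begins. There is no depth.
- job.close_job(): hands the job in, once; it reports no verdict.
Trained networks look in the newest picture that a camera, given by its name, has taken for a name from the list of things; names that differ only in an ending like _2 or _b are one class to them, and where a whole thing is asked for, a point or a joint stands for the part that bears it (a point fixed in the world has none). Each returns a list of dicts, best first, with "p" (0 to 1); they miss things now and then, are a little off and sometimes report something else, mostly with a low value. They report only what shows in the picture. A call takes as long as a camera call.
- spotter.cut_out(camera, target): "mask" (420x560 bool, what is visible of it) and "pixel" ([row, column] in pixels, amid what is visible of it).
- spotter.landmark_of(camera, target): "pixel" ([row, column] in pixels: a listed point, or the origin of a listed thing).
The state is a dict: "time": time; "qpos": joint angles; "joint_velocities": joint speeds; "joint_torque": joint torques, N m; "eef_pos": TCP position; "tool_rot": TCP orientation; "wrist_force": force on the tool from outside, world axes, zero at the start; "wrist_torque": the same for the moment, N m; "finger_gap": opening from 0.0 (shut) to 1.0 (fully open).
Only numpy, scipy, OpenCV 4.12 (cv2) and the standard library are available. Lean on these libraries where they do the work, as an engineer would, in place of code of your own. Each camera call takes 0.05 s, during which the arm holds its last target.

TASK

Weigh the tube carrier: lift it by its wire bail, keep it level, and hang the peak of the bail in the hook of the spring balance. Keep hold of it and let the balance take the weight gently and slowly, feeling until your hand carries nothing and only then letting go, so that the pointer creeps to its reading without a jump and is never dragged to the end of its scale; leave the carrier hanging free and still, and do not disturb anything else on the bench.

Things in the scene. Friction and masses are not known exactly. Their poses are not given: they have to be found in the camera images.
- carrier: The tube carrier: a shallow stainless tray 104 mm (its x) by 180 mm (its y) with eight white-capped tubes (caps reach 90 mm up) and an upright, rigid welded wire bail. Loose, 0.15 to 0.53 kg in all: how full the tubes are is not known. Origin at the centre of its underside, z up
- carrier_center (a point): Middle of the carrier, 73 mm above its underside, same axes
- bail_peak (a point): Top of the bail, carrier's axes: centre line of its 7 mm wire at the middle, 146 mm above the underside. The bail spans the carrier's y: the middle 48 mm rise 12 mm to a peak with a 10 mm long flat top; from 24 to 84 mm either side of the middle it is straight and level, 134 mm above the underside; legs at y = +-92 mm. Symmetric: a half turn is the same
- bail_grip_a (a point): Centre line of the bail's straight part, 60 mm from the middle on the carrier's +y side: a place to grip it (7 mm round wire; free for 40 mm below it)
- bail_grip_b (a point): The same on the carrier's -y side
- hook_seat (a point): Where the centre line of the bail's peak lies when seated in the hook; moves down with the hook, 280 mm above the bench at pointer zero. The hook is 6 mm round wire bent in this point's x-z plane, so the bail must lie along its y. It is open upwards, 17 mm wide inside, flaring towards the tip. On the +x side the wire slants back to the axis, 56 mm above this point, and runs straight up into the balance tube
- hook_tip (a point): Centre of the hook's rounded free end (3 mm radius): 19 mm to -x (the robot's side) and 22 mm above the seat, moving with it; the bail has to pass over it
- tube_end (a point): Lower end of the balance's clear tube, on the hook's axis, 350 mm above the bench, fixed. The tube (24 mm across, end collar and barrel 27 mm) goes straight up from here to 0.61 m: keep the hand beside it
- stand: Stand of the balance; origin on the bench straight under the hook, axes as the hook's, fixed. Its 12 mm thick foot reaches 55 mm to -x, 145 mm to +x and 65 mm to either side; its 12 mm column, 0.65 m tall, stands at x = +110, y = +20 mm; a clamp rod joins it to the barrel 565 mm above the bench
- hook (a joint): Pointer and hook of the spring balance, m, down from zero (rings on the tube every 10 mm, 0 to 100 mm). The spring takes 60 N per m (10 mm for each 0.6 N), lightly damped; the hook slides only straight up and down and does not swing. Zero at the start
- vial: Bystander: amber capped vial, 26 mm across, 50 mm tall, between the stand and the carrier; origin at its underside (lying things: under the middle)
- marker: Bystander: marker pen lying between the stand and the carrier, 135 mm long, 12 mm thick; origin at its underside (lying things: under the middle)
- dish: Bystander: flat covered dish, 90 mm across, 12 mm high; origin at its underside (lying things: under the middle)
- tip_box: Bystander: pipette tip box 85 by 122 by 52 mm, behind the vial; origin at its underside (lying things: under the middle)
- beaker: Bystander: glass beaker 68 mm across, 90 mm tall, at one side; origin at its underside (lying things: under the middle)
- reagent: Bystander: white bottle 64 mm across, about 130 mm tall, at the other side; origin at its underside (lying things: under the middle)
- pipette: Bystander: pipette lying in front, 230 mm long, 25 mm high; origin at its underside (lying things: under the middle)

How it is judged:
By the outcome, as a careful person would: the job done as asked, in the order asked, and still so for the second after the job is handed in, with the robot touching nothing.
It also fails if it takes over 64 s, if anything falls off the work surface, if the arm or the gripper's body presses on something with over 40 N, if the wrist force passes 120 N, or if a joint passes its speed limit or range.

## Working session

There is one attempt and no reset: what is moved stays moved. The work goes in short steps, Python scripts to look and compute and a shell command to move; the robot and the scene stay as the last step left them, time stands still between calls to the robot, and variables do not carry over. Pictures are saved under pics/ and viewed, and the job is handed in when it is done.

```bash
ls; mkdir -p pics; cat > h.py <<'E'
import numpy as np, cv2
from station import ctrl, cams, job, spotter
def K(c):
    f=210/np.tan(np.radians(c['vfov'])/2); return f
def ray(c,px):
    f=K(c); x=(px[1]-c['cx'])/f; y=(px[0]-c['cy'])/f
    rd=np.hypot(x,y); r=rd
    for _ in range(50): r=rd/(1+c['k1']*r*r)
    s=r/rd if rd>0 else 1
    R=cv2.Rodrigues(np.array(c['rvec'],float))[0]; t=np.array(c['tvec'],float).ravel()
    d=R.T@np.array([x*s,y*s,1]); return -R.T@t, d/np.linalg.norm(d)
def proj(c,P):
    R=cv2.Rodrigues(np.array(c['rvec'],float))[0]; q=R@np.array(P,float)+np.array(c['tvec'],float).ravel()
    x,y=q[0]/q[2],q[1]/q[2]; k=1+c['k1']*(x*x+y*y); f=K(c); return np.array([c['cy']+f*y*k,c['cx']+f*x*k])
def atz(c,px,z):
    o,d=ray(c,px); return o+d*(z-o[2])/d[2]
def tri(l):
    A=np.zeros((3,3));b=np.zeros(3);
    for o,d in l:
        M=np.eye(3)-np.outer(d,d);A+=M;b+=M@o
    X=np.linalg.solve(A,b); return X,[np.linalg.norm((np.eye(3)-np.outer(d,d))@(X-o))*1000 for o,d in l]
E
python3 - <<'E'
from h import *
s=ctrl.read_state(); print({k:np.round(v,3).tolist() for k,v in s.items()}, ctrl.pinch_z)
C={}
for n in('scene','top'):
    c=cams.read_camera(n);C[n]=c; cv2.imwrite(f'pics/{n}0.png',c['color'][:,:,::-1])
    o,_=ray(c,[210,280]);print(n,c['vfov'],c['cx'],c['cy'],c['k1'],o)
for t in ['carrier','carrier_center','bail_peak','bail_grip_a','bail_grip_b','hook_seat','hook_tip','tube_end','stand','vial','marker','dish','tip_box','beaker','reagent','pipette']:
    for n in C:
        print(t,n,[(np.round(r['pixel'],1).tolist(),round(r['p'],2)) for r in spotter.landmark_of(n,t)][:3])
print(ctrl.read_state()['time'])
E
```

```text
pics
{'time': 0.0, 'qpos': [64.744, 22.873, 2.58, 88.116, -1.071, 69.15, -2.904], 'joint_velocities': [-0.009, -0.029, 0.077, 0.13, -0.137, 0.066, -0.003], 'joint_torque': [0.001, -47.512, 1.364, -25.422, 0.012, 0.009, 0.0], 'eef_pos': [0.218, -0.612, 0.23], 'tool_rot': [[0.942, 0.335, -0.001], [0.335, -0.942, 0.002], [-0.0, -0.002, -1.0]], 'wrist_force': [0.428, 0.364, -0.783], 'wrist_torque': [-0.009, -0.032, -0.012], 'finger_gap': 0.998} 0.0187
scene 54.71281078671408 280.7437755405003 207.51964106745544 0.010525859189783356 [ 0.82323281 -0.62584954  1.15847353]
top 54.96683330202144 276.81379580242015 211.26644143850635 -0.04459056170566746 [ 0.45920172 -0.00882298  1.21422328]
carrier scene [([205.2, 326.0], 0.84)]
carrier top [([187.9, 206.8], 0.71)]
carrier_center scene [([193.2, 329.9], 0.93), ([256.9, 258.5], 0.3)]
carrier_center top [([189.7, 198.3], 0.63), ([186.8, 388.4], 0.36)]
bail_peak scene [([182.6, 325.9], 0.96), ([208.0, 326.3], 0.49)]
bail_peak top [([181.8, 195.2], 0.93)]
bail_grip_a scene [([191.8, 319.3], 0.68), ([173.3, 336.5], 0.58)]
bail_grip_a top [([180.0,
[... 541 characters left out ...]
, ([362.7, 197.5], 0.48)]
stand top [([196.1, 356.9], 0.74)]
vial scene [([243.4, 291.3], 0.41)]
vial top [([207.0, 269.9], 0.6)]
marker scene [([367.8, 198.3], 0.65), ([158.8, 331.9], 0.6), ([235.9, 261.7], 0.38)]
marker top [([239.8, 269.0], 0.48), ([260.5, 197.8], 0.32)]
dish scene [([181.7, 277.1], 0.62), ([191.2, 329.9], 0.42)]
dish top [([263.7, 197.3], 0.97)]
tip_box scene [([263.2, 323.3], 0.65)]
tip_box top [([159.2, 272.1], 0.59)]
beaker scene [([363.5, 196.8], 0.72)]
beaker top [([225.0, 428.3], 0.97), ([195.2, 380.3], 0.42)]
reagent scene [([160.8, 331.1], 0.93)]
reagent top []
pipette scene [([297.4, 200.0], 0.97), ([260.8, 321.2], 0.43)]
pipette top [([261.6, 365.1], 0.73)]
1.7
```

View pics/scene0.png

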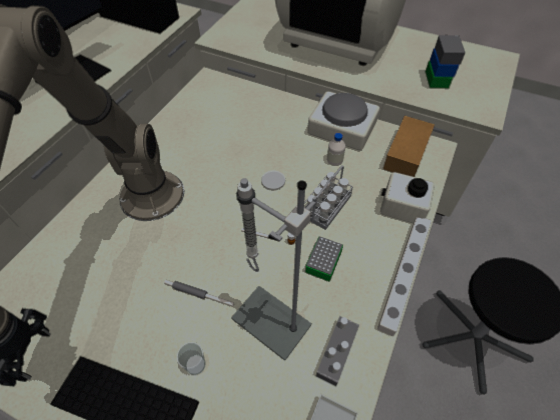

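View pics/top0.png

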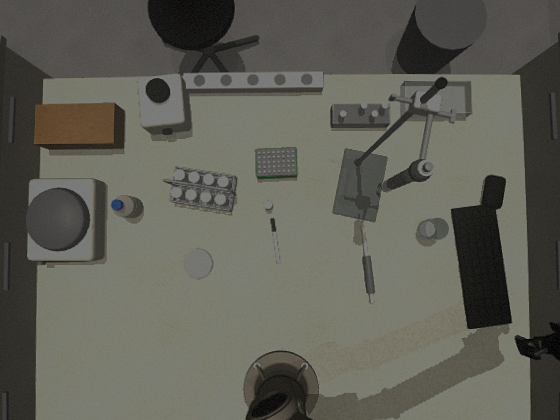

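```bash
python3 - <<'E'
import cv2
a=cv2.imread('pics/top0.png');b=cv2.imread('pics/scene0.png')
def g(im,r0,r1,c0,c1,k,n):
    x=cv2.resize(im[r0:r1,c0:c1],None,fx=k,fy=k,interpolation=cv2.INTER_CUBIC)
    x=cv2.convertScaleAbs(x,alpha=1.5,beta=15); cv2.imwrite(n,x)
g(a,140,230,320,450,6,'pics/t_stand.png')
g(a,155,225,155,285,6,'pics/t_car.png')
g(b,170,370,190,370,3,'pics/s_all.png')
g(b,160,280,230,360,6,'pics/s_car.png')
E
```

```text
(no output)
```

View pics/t_stand.png

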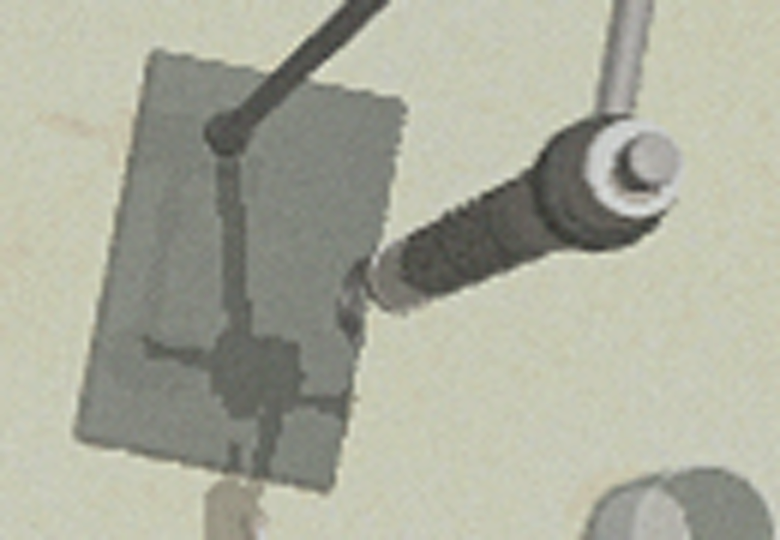

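View pics/t_car.png

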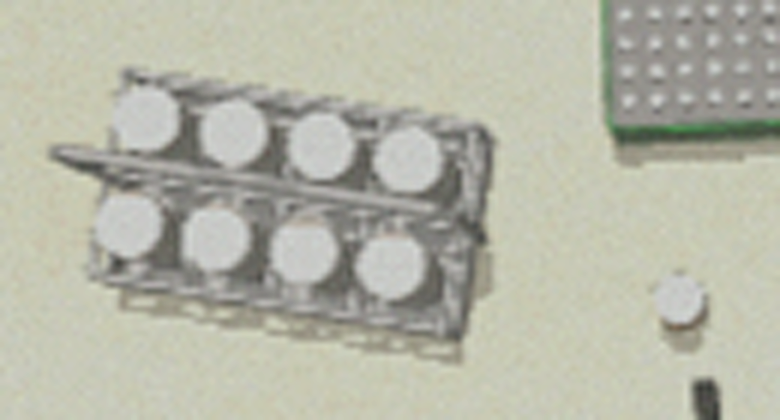

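View pics/s_all.png

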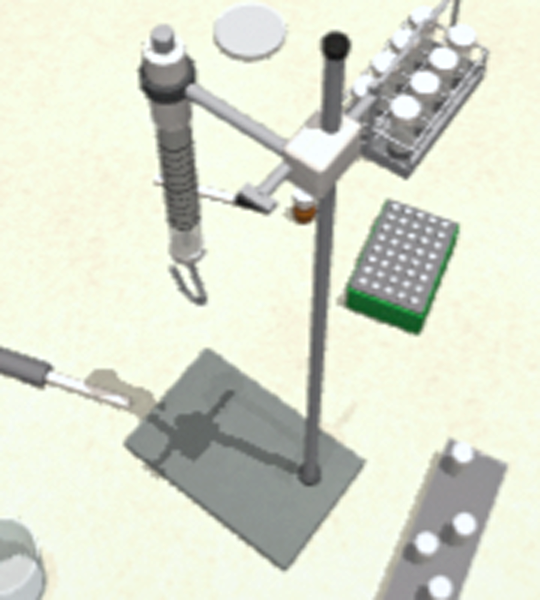

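View pics/s_car.png

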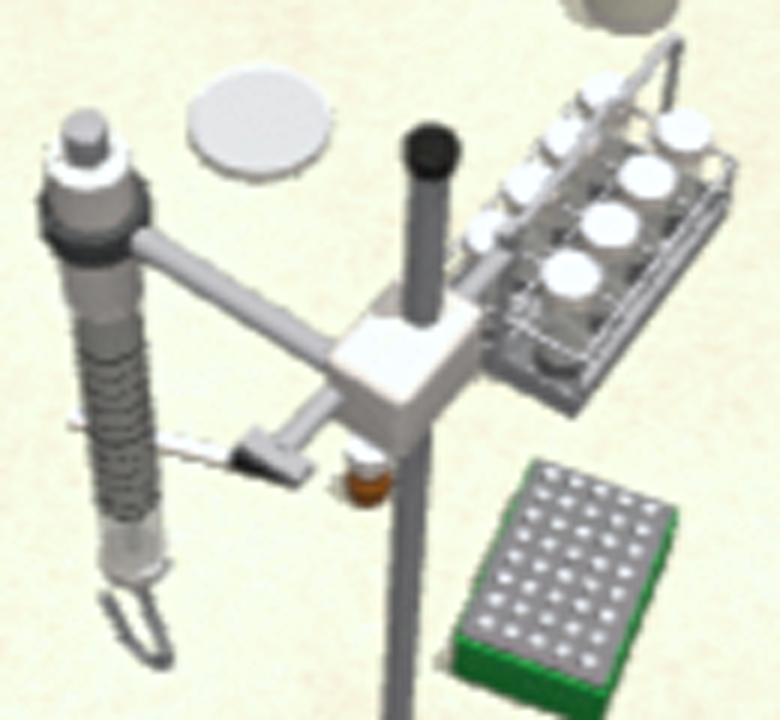

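```bash
cat > fit.py <<'E'
from h import *
from scipy.optimize import least_squares
C={n:cams.read_camera(n) for n in('scene','top')}
def fit(obs,x0):
    def W(p,q): 
        c,s=np.cos(p[2]),np.sin(p[2]); return [p[0]+c*q[0]-s*q[1],p[1]+s*q[0]+c*q[1],q[2]]
    f=lambda p:np.concatenate([(proj(C[n],W(p,q))-np.array(px)) for n,q,px in obs])
    r=least_squares(f,x0,loss='soft_l1'); print(np.round(r.x[:2],4),np.degrees(r.x[2]));print(np.round(f(r.x).reshape(-1,2),1).tolist())
    return r.x
z=.012
S=[('top',(.145,.065,z),(148.3,345.3)),('top',(.145,-.065,z),(156.3,387.8)),('top',(-.055,.065,z),(213,332.7)),('top',(-.055,-.065,z),(222,375)),
('scene',(.145,.065,z),(324.3,311)),('scene',(.145,-.065,z),(360,285.3)),('scene',(-.055,-.065,z),(319,231.7)),('scene',(-.055,.065,z),(286.3,259))]
for k in ('top','scene'): fit([o for o in S if o[0]==k],[.6,-.2,0])
st=fit(S,[.6,-.2,0])
Cc=[('top',(0,0,.09),(187,199.8)),('top',(0,.06,.134),(180,172.1)),('top',(0,-.06,.134),(185.9+2,220.3)),('top',(0,0,.146),(181.8,195.2)),('top',(0,0,.146),(181.8,195.2)),
('top',(0,.092,.13),(180.3,164.2)),('top',(0,-.092,.13),(194.2,235)),
('scene',(0,.06,.134),(173.3,336.5)),('scene',(0,-.06,.134),(191.8,319.3)),('scene',(0,0,.146),(182.6,325.9))]
fit([o for o in Cc if o[0]=='top'],[.6,.2,0])
cr=fit(Cc,[.6,.2,0])
c,s=np.cos(st[2]),np.sin(st[2])
for q in [(0,0,.28),(-.019,0,.302),(0,0,.35),(0,0,.61)]:
    P=[st[0]+c*q[0],st[1]+s*q[0],q[2]]
    print(q,np.round(P,4),{n:proj(C[n],P).round(1).tolist() for n in C})
E
python3 fit.py
```

```text
[ 0.5565 -0.2329] -11.753636024088236
[[-0.3, -0.0], [0.3, -0.1], [0.1, -0.2], [-0.2, 0.3]]
[ 0.5648 -0.2347] -11.572032206978593
[[-0.2, 1.4], [1.1, 0.2], [-0.5, -1.1], [-0.4, -0.4]]
[ 0.5604 -0.2337] -11.675300184257623
[[-1.5, 0.2], [-1.0, 0.1], [-1.2, 0.0], [-1.5, 0.6], [-1.0, 0.1], [0.1, -1.1], [-1.5, -2.2], [-1.3, -1.4]]
[0.5895 0.2224] -10.095943122885753
[[-0.9, 0.2], [0.6, 2.9], [0.1, -1.9], [2.0, 0.5], [2.0, 0.5], [-1.5, -0.2], [-4.0, -4.7]]
[0.5892 0.2216] -9.682063695941142
[[-0.7, 0.4], [0.8, 3.2], [0.1, -1.6], [2.1, 0.8], [2.1, 0.8], [-1.2, 0.0], [-4.1, -4.4], [-3.0, 0.6], [1.3, -1.1], [-3.6, 2.3]]
(0, 0, 0.28) [ 0.5604 -0.2337  0.28  ] {'scene': [268.3, 253.1], 'top': [188.4, 379.1]}
(-0.019, 0, 0.302) [ 0.5418 -0.2298  0.302 ] {'scene': [259.7, 246.4], 'top': [195.5, 379.8]}
(0, 0, 0.35) [ 0.5604 -0.2337  0.35  ] {'scene': [253.8, 251.3], 'top': [184.8, 386.8]}
(0, 0, 0.61) [ 0.5604 -0.2337  0.61  ] {'scene': [179.9, 242.6], 'top': [164.7, 431.0]}
```

```bash
cat > fit2.py <<'E'
from h import *
from scipy.optimize import least_squares
C={n:cams.read_camera(n) for n in('scene','top')}
caps=[(147,118),(233,132),(322,146),(408,160),(130,225),(215,238),(305,252),(391,265)]
sc=[(604,90),(565,135),(525,182),(486,230),(684,130),(647,177),(611,224),(571,273)] # scene far->near (-x row, +x row)
def W(p,q):
    c,s=np.cos(p[2]),np.sin(p[2]); return [p[0]+c*q[0]-s*q[1],p[1]+s*q[0]+c*q[1],q[2]]
def f(p,full=False,use=('top','scene')):
    r=[]
    for i in range(8):
        row=1 if i<4 else -1; k=1.5-(i%4)
        if 'top' in use:
            r.append(proj(C['top'],W(p,(row*p[3],k*p[4],.09)))-((caps[i][1]+.5)/6-.5+155,(caps[i][0]+.5)/6-.5+155))
        if 'scene' in use:
            r.append(proj(C['scene'],W(p,(-row*p[3],k*p[4],.09)))-((sc[i][1]+.5)/6-.5+160,(sc[i][0]+.5)/6-.5+230))
    return np.concatenate(r)
for u in [('top',),('scene',),('top','scene')]:
    r=least_squares(f,[.6,.2,-.2,.025,.04],kwargs=dict(use=u)); p=r.x
    print(u,np.round(p[:2],4),np.degrees(p[2]).round(2),p[3:].round(4),np.sqrt(np.mean(r.fun**2)))
for q in [(0,0,.146),(0,.06,.134),(0,-.06,.134),(0,.088,.134),(0,-.088,.134)]:
    P=W(p,q);print(q,np.round(P,4),{n:proj(C[n],P).round(1).tolist() for n in C})
for t in ['vial','tip_box','marker','dish','reagent','beaker','pipette']:
    pass
for n,px,z in [('vial',(204.8,268.5),.05),('tipTL',(148.5,256),.052),('tipBR',(178,297),.052),('markertop',(218,272),.012),('markerbot',(263,278.5),.012),('beaker',(225,428),.09),('pip_handle',(303,371),.02),('pip_tip',(215,362),.01),('reag',(205,118),.13)]:
    print(n,atz(C['top'],px,z).round(3))
E
python3 fit2.py
```

```text
('top',) [0.5883 0.2241] -9.13 [0.0252 0.0417] 0.12215324109107968
('scene',) [0.5909 0.2244] -9.35 [0.0272 0.0418] 0.13396591210806494
('top', 'scene') [0.5894 0.2243] -9.16 [0.026  0.0418] 0.39143600055903716
(0, 0, 0.146) [0.5894 0.2243 0.146 ] {'scene': [178.5, 328.5], 'top': [183.8, 195.0]}
(0, 0.06, 0.134) [0.5989 0.2835 0.134 ] {'scene': [169.7, 337.3], 'top': [181.0, 174.3]}
(0, -0.06, 0.134) [0.5798 0.165  0.134 ] {'scene': [192.6, 318.7], 'top': [187.7, 217.8]}
(0, 0.088, 0.134) [0.6034 0.3112 0.134 ] {'scene': [164.6, 341.4], 'top': [179.4, 164.2]}
(0, -0.088, 0.134) [0.5754 0.1374 0.134 ] {'scene': [198.2, 314.1], 'top': [189.3, 228.0]}
vial [0.539 0.031 0.05 ]
tipTL [0.703 0.067 0.052]
tipBR [ 0.616 -0.052  0.052]
markertop [0.502 0.022 0.012]
markerbot [0.368 0.003 0.012]
beaker [ 0.478 -0.415  0.09 ]
pip_handle [ 0.251 -0.268  0.02 ]
pip_tip [ 0.51  -0.246  0.01 ]
reag [0.535 0.439 0.13 ]
```

```bash
cat > plan.py <<'E'
from h import *
import sys
from scipy.spatial.transform import Rotation as Ro
car=(.5894,.2243,-9.2); st=(.5606,-.2335,-11.7)
def frame(b): 
    return np.array([[np.cos(np.radians(b[2])),-np.sin(np.radians(b[2])),0],[np.sin(np.radians(b[2])),np.cos(np.radians(b[2])),0],[0,0,1]])
def toolR(b,tilt):
    F=frame(b); x,y,z=F[:,1],F[:,0],-F[:,2]
    R=np.column_stack([x,y,z]); return R@Ro.from_euler('y',-tilt,degrees=True).as_matrix()
def goal(b,local,tilt,back=0):   # grasp point at local coords (x,y,z) of frame b
    R=toolR(b,tilt); G=np.array([b[0],b[1],0])+frame(b)@np.array(local,float)
    return G+R[:,2]*(ctrl.pinch_z-back),R
def delta(P,R):
    s=ctrl.read_state(); r=np.array(s['tool_rot']); p=np.array(s['eef_pos'])
    print('t',round(s['time'],2),'pos',p.round(4),'goal',P.round(4),'gap',round(s['finger_gap'],3),'F',np.round(s['wrist_force'],2),'T',np.round(s['wrist_torque'],3))
    print('tool cm',(r.T@(P-p)*100).round(2),'len',np.linalg.norm(P-p).round(4),'turn',Ro.from_matrix(r.T@R).as_rotvec(degrees=True).round(2))
E
python3 - <<'E'
from plan import *
delta(*goal(car,(0,.066,.134),12,.07))
E
```

```text
t 1.9 pos [ 0.2179 -0.6124  0.2313] goal [0.6017 0.3    0.1842] gap 1.003 F [-0.93  0.3   0.05] T [-0.012  0.041 -0.043]
tool cm [ 66.75 -73.09   4.71] len 0.9909 turn [ -6.4  -10.83 -60.98]
```

```bash
python3 -m pendant '[[0,0,-3,0,0,0,0],[3.2,-3.5,-1,0,0,0,0],[3.2,-3.5,0,0,0,0,0],[3.2,-3.5,0,0,0,0,0],[3.2,-3.5,0,0,0,0,0],[3.2,-3.5,0,0,0,0,0],[3.2,-3.5,0,0,0,0,0],[3.2,-3.5,0,0,0,0,0]]' 100; python3 -m pendant '[[3.2,-3.5,0,0,0,0,0],[3.2,-3.5,0,0,0,0,0],[3.2,-3.5,0,0,0,0,0],[3.2,-3.5,0,0,0,0,0],[3.2,-3.5,0,0,0,0,0],[3.2,-3.5,0,0,0,0,0],[3.2,-3.5,0,0,0,0,0],[3.2,-3.5,0,0,0,0,0]]'
```

```text
time: 2.7
eef_pos: [0.3473, -0.3047, 0.2716]
tool_rot: [[0.942, 0.335, 0.001], [0.335, -0.942, -0.001], [0.0, 0.001, -1.0]]
wrist_force: [0.7, 0.0, -0.6]
finger_gap: 1.002
time: 3.5
eef_pos: [0.4947, 0.0448, 0.2717]
tool_rot: [[0.942, 0.335, 0.001], [0.335, -0.942, -0.001], [0.001, 0.001, -1.0]]
wrist_force: [0.4, -0.9, -0.1]
finger_gap: 1.0
```

```bash
python3 -m pendant '[[3.2,-3.5,0,0,0,0,0],[3.2,-3.5,0,0,0,0,0],[3.2,-3.5,0,0,0,0,0],[3.2,-3.5,0,0,0,0,0],[3.2,-3.5,0,0,0,0,0],[2.7,-3,0,0,0,0,0]]'; python3 - <<'E'
from plan import *
delta(*goal(car,(0,.066,.134),12,.07))
E
```

```text
time: 4.1
eef_pos: [0.6022, 0.3013, 0.271]
tool_rot: [[0.942, 0.336, -0.0], [0.336, -0.942, 0.001], [0.0, -0.001, -1.0]]
wrist_force: [0.4, 0.2, -0.1]
finger_gap: 1.001
t 4.1 pos [0.6022 0.3013 0.271 ] goal [0.6017 0.3    0.1842] gap 1.001 F [ 0.36  0.22 -0.08] T [ 0.001 -0.046 -0.001]
tool cm [-0.09  0.11  8.68] len 0.0869 turn [ -6.43 -10.86 -60.95]
```

```bash
python3 -m pendant '[[0,0,1,0,0,-7.7,0],[0,0,1,0,0,-7.7,0],[0,0,1,0,0,-7.7,0],[0,0,1,0,0,-7.7,0],[0,0,0,0,0,-7.7,0],[0,0,0,0,0,-7.7,0],[0,0,0,0,0,-7.7,0],[0,0,0,0,0,-7.5,0]]'; python3 -m pendant '[[0,0,0,0,-6,0,0],[0,0,0,0,-6,0,0],[0,0,0,0,0,0,0]]'; python3 - <<'E'
from plan import *
delta(*goal(car,(0,.066,.134),12,.07))
for n in('scene','top'):
    c=cams.read_camera(n);cv2.imwrite(f'pics/{n}1.png',cv2.resize(c['color'][130:270,120:360,::-1] if n=='scene' else c['color'][120:260,100:340,::-1],None,fx=3.3,fy=3.3,interpolation=cv2.INTER_CUBIC))
E
```

```text
time: 4.9
eef_pos: [0.6017, 0.2986, 0.2312]
tool_rot: [[0.152, 0.988, 0.0], [0.988, -0.152, -0.0], [-0.0, 0.0, -1.0]]
wrist_force: [-0.1, -0.6, -0.0]
finger_gap: 1.003
time: 5.2
eef_pos: [0.5999, 0.3031, 0.2301]
tool_rot: [[0.147, 0.988, -0.034], [0.967, -0.151, -0.204], [-0.207, -0.003, -0.978]]
wrist_force: [-0.6, 0.6, 0.0]
finger_gap: 0.997
t 5.2 pos [0.5999 0.3031 0.2301] goal [0.6017 0.3    0.1842] gap 0.997 F [-0.64  0.56  0.04] T [ 0.279 -0.041 -0.059]
tool cm [0.68 0.23 4.55] len 0.0461 turn [-0.05 -0.07  0.52]
```

View pics/top1.png

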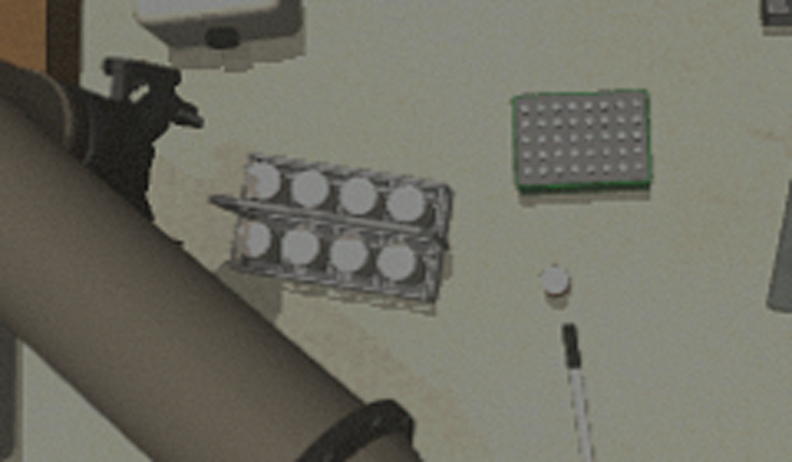

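View pics/scene1.png

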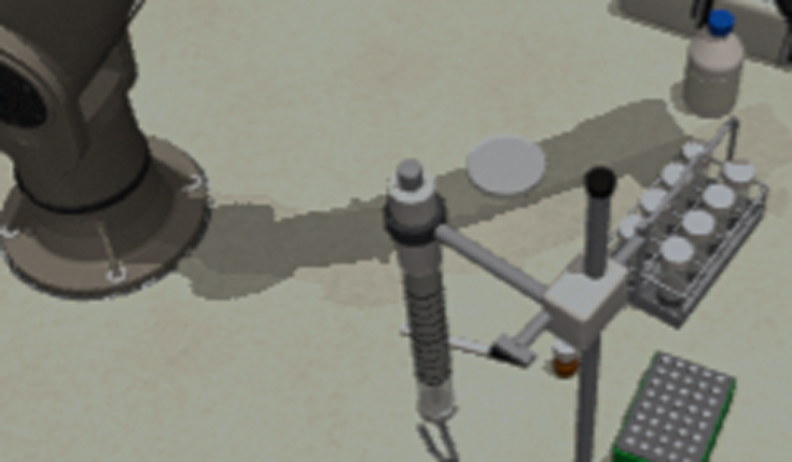

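```bash
python3 -m pendant '[[0.34,0.12,2.2,0,0,0.5,0],[0.34,0.12,2.3,0,0,0,0],[0,0,0,0,0,0,0]]'; python3 - <<'E'
from plan import *
delta(*goal(car,(0,.066,.134),12,.0))
for n in('scene','top'):
    c=cams.read_camera(n);cv2.imwrite(f'pics/{n}2.png',cv2.resize(c['color'][110:230,240:400,::-1] if n=='scene' else c['color'][130:230,120:260,::-1],None,fx=5,fy=5,interpolation=cv2.INTER_CUBIC))
    s=ctrl.read_state();print(n,proj(c,s['eef_pos']).round(1))
    for sg in(-1,1): print(proj(c,np.array(s['eef_pos'])+np.array(s['tool_rot'])@[0,sg*.0425,-.013]).round(1))
E
```

```text
time: 5.6
eef_pos: [0.6031, 0.292, 0.1829]
tool_rot: [[0.164, 0.986, -0.037], [0.963, -0.168, -0.209], [-0.212, -0.001, -0.977]]
wrist_force: [-0.3, -1.3, 0.1]
finger_gap: 1.0
t 5.6 pos [0.6031 0.292  0.1829] goal [0.5993 0.2856 0.1157] gap 1.0 F [-0.27 -1.3   0.12] T [ 0.14  -0.064  0.032]
tool cm [ 0.75 -0.26  6.71] len 0.0676 turn [-0.17  0.25 -0.44]
scene [157.8 341.4]
[149.2 331.1]
[160.1 353.8]
top [176.4 164.8]
[191.9 159.3]
[159.3 165.3]
```

View pics/top2.png

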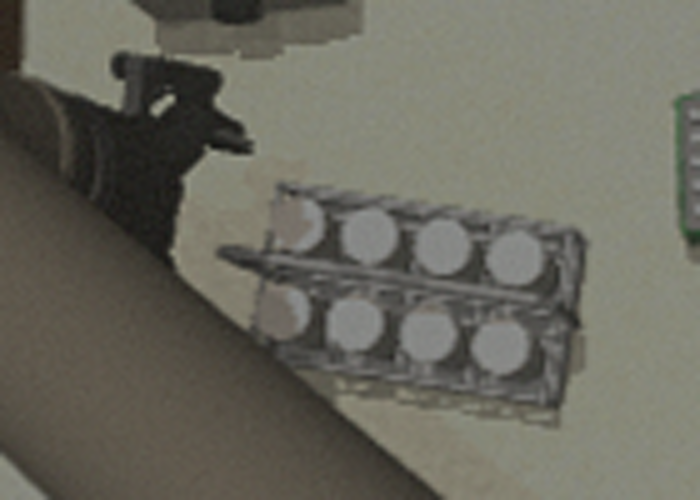

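View pics/scene2.png

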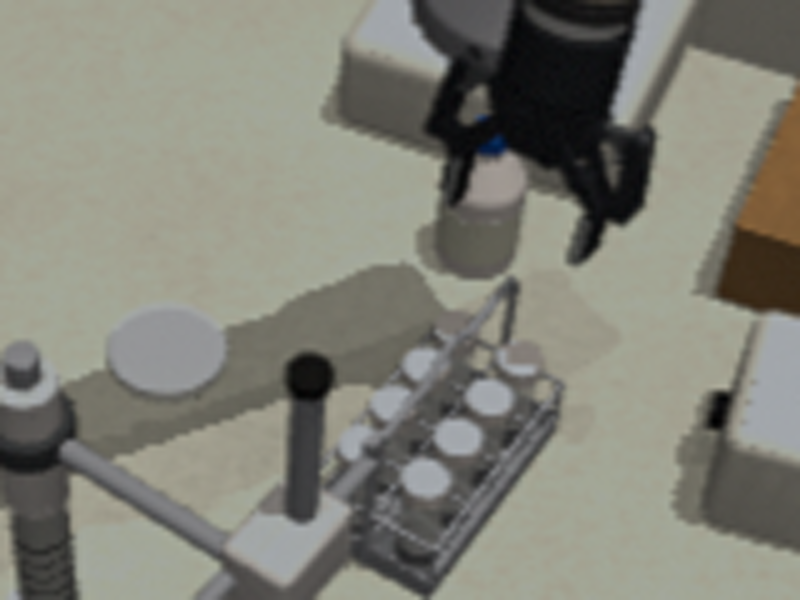

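```bash
python3 -m pendant '[[0.2,-0.1,2,0,0,0,0],[0.2,-0.1,2,0,0,0,0],[0.2,0,1.5,0,0,0,0],[0.1,0,1.1,0,0,-0.4,0],[0,0,0,0,0,0,0]]'; python3 - <<'E'
from plan import *
delta(*goal(car,(0,.066,.134),12,.0))
c=cams.read_camera('scene');cv2.imwrite(f'pics/s3.png',cv2.resize(c['color'][110:230,260:400,::-1],None,fx=5,fy=5,interpolation=cv2.INTER_CUBIC))
E
```

```text
time: 6.2
eef_pos: [0.6003, 0.2885, 0.1188]
tool_rot: [[0.155, 0.987, -0.034], [0.965, -0.159, -0.207], [-0.209, -0.001, -0.978]]
wrist_force: [-0.1, 0.7, -0.6]
finger_gap: 1.001
t 6.2 pos [0.6003 0.2885 0.1188] goal [0.5993 0.2856 0.1157] gap 1.001 F [-0.09  0.73 -0.63] T [ 0.261 -0.033 -0.027]
tool cm [-0.23 -0.05  0.37] len 0.0044 turn [-0.04  0.08  0.08]
```

View pics/s3.png

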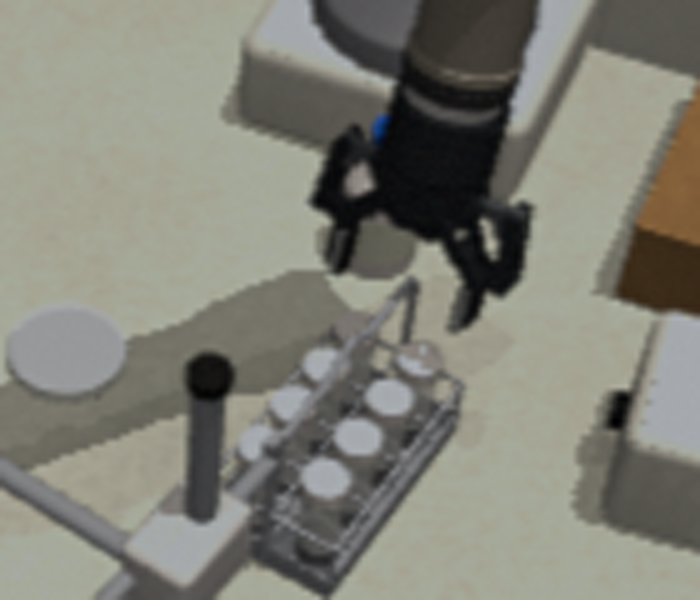

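```bash
python3 -m pendant '[[-0.6,-0.05,0.4,0,0,0,0],[0,0,0,0,0,0,0.4],[0,0,0,0,0,0,0.6],[0,0,0,0,0,0,0.7],[0,0,0,0,0,0,0.75],[0,0,0,0,0,0,0.8]]' 100; python3 - <<'E'
from plan import *
delta(*goal(car,(0,.062,.134),12,.0))
c=cams.read_camera('scene');cv2.imwrite(f'pics/s4.png',cv2.resize(c['color'][110:230,260:400,::-1],None,fx=5,fy=5,interpolation=cv2.INTER_CUBIC))
E
```

```text
time: 6.85
eef_pos: [0.599, 0.2831, 0.1173]
tool_rot: [[0.155, 0.987, -0.032], [0.966, -0.158, -0.205], [-0.208, 0.001, -0.978]]
wrist_force: [0.1, -0.0, 0.4]
finger_gap: 0.203
t 6.85 pos [0.599  0.2831 0.1173] goal [0.5987 0.2817 0.1157] gap 0.203 F [ 0.1  -0.04  0.4 ] T [ 0.213 -0.034 -0.035]
tool cm [-0.11 -0.01  0.18] len 0.0021 turn [ 0.05 -0.01  0.09]
```

View pics/s4.png

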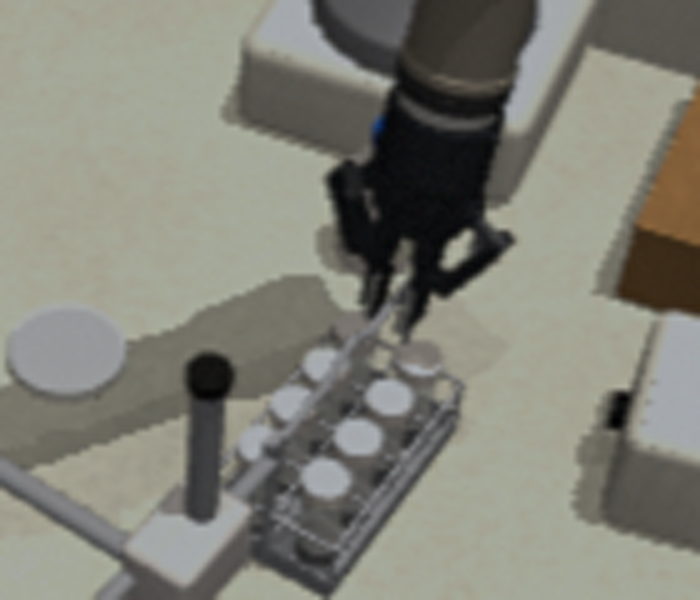

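```bash
python3 -m pendant '[[0,0,0.1,0,0,0,0.85],[0,0,0,0,0,0,0.9],[0,0,0,0,0,0,0.95],[0,0,0,0,0,0,1],[0,0,0,0,0,0,1],[0,0,0,0,0,0,1]]' 120; python3 - <<'E'
from plan import *
delta(*goal(car,(0,.062,.134),12,.0))
c=cams.read_camera('scene');cv2.imwrite(f'pics/s5.png',cv2.resize(c['color'][110:230,260:400,::-1],None,fx=5,fy=5,interpolation=cv2.INTER_CUBIC))
E
```

```text
time: 7.5
eef_pos: [0.5991, 0.2828, 0.1161]
tool_rot: [[0.155, 0.987, -0.032], [0.966, -0.158, -0.205], [-0.208, 0.001, -0.978]]
wrist_force: [0.5, 0.9, -0.7]
finger_gap: 0.037
t 7.5 pos [0.5991 0.2828 0.1161] goal [0.5987 0.2817 0.1157] gap 0.037 F [ 0.52  0.88 -0.7 ] T [ 0.335 -0.189  0.105]
tool cm [-0.1  -0.02  0.07] len 0.0012 turn [ 0.06 -0.01  0.09]
```

View pics/s5.png

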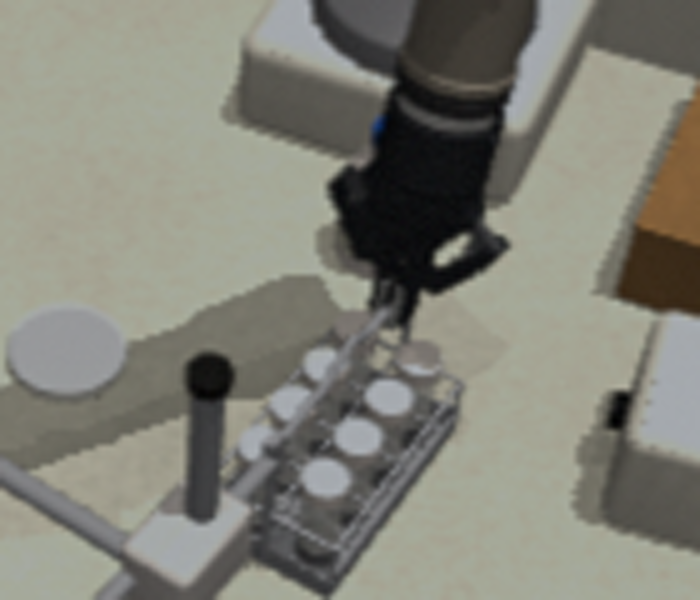

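```bash
python3 -m pendant '[[-0.04,0,-0.2,0,0,0,1],[-0.08,0,-0.4,0,0,0,1],[-0.1,0,-0.5,0,0,0,1],[-0.1,0,-0.5,0,0,0,1],[-0.1,0,-0.5,0,0,0,1],[0,0,0,0,0,0,1],[0,0,0,0,0,0,1]]' 120; python3 - <<'E'
from plan import *
delta(*goal(car,(0,.062,.134),12,.0))
c=cams.read_camera('scene');cv2.imwrite(f'pics/s6.png',cv2.resize(c['color'][110:230,260:400,::-1],None,fx=5,fy=5,interpolation=cv2.INTER_CUBIC))
E
```

```text
time: 8.25
eef_pos: [0.5991, 0.283, 0.1378]
tool_rot: [[0.155, 0.987, -0.032], [0.966, -0.158, -0.205], [-0.208, 0.001, -0.978]]
wrist_force: [0.1, 0.3, -3.0]
finger_gap: 0.033
t 8.25 pos [0.5991 0.283  0.1378] goal [0.5987 0.2817 0.1157] gap 0.033 F [ 0.08  0.29 -2.96] T [ 0.526 -0.107 -0.009]
tool cm [ 0.33 -0.02  2.19] len 0.0221 turn [ 0.06 -0.01  0.08]
```

View pics/s6.png

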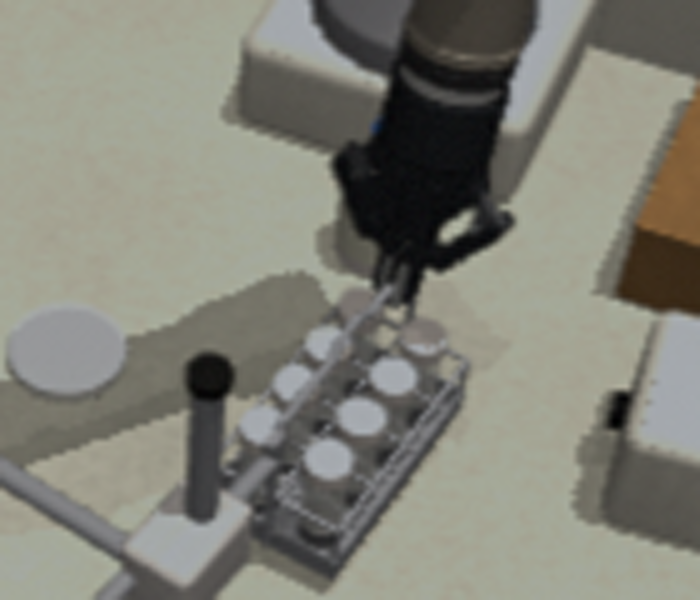

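```bash
python3 -m pendant '[[-0.2,0,-1,0,0,0,1],[-0.42,0,-2,0,0,0,1],[-0.53,0,-2.5,0,0,0,1],[-0.53,0,-2.5,0,0,0,1],[-0.53,0,-2.5,0,0,0,1],[-0.53,0,-2.5,0,0,0,1],[-0.42,0,-2,0,0,0,1],[-0.2,0,-1,0,0,0,1]]' 120; python3 -m pendant '[[0,0,0,0,0,0,1],[0,0,0,0,0,0,1]]'; python3 - <<'E'
from plan import *
delta(*goal(st,(-.06,.063,.312),12,.0))
for n in('scene','top'):
    c=cams.read_camera(n);cv2.imwrite(f'pics/{n}7.png',cv2.resize(c['color'][60:230,230:430,::-1] if n=='scene' else c['color'][120:240,80:260,::-1],None,fx=4,fy=4,interpolation=cv2.INTER_CUBIC))
E
```

```text
time: 9.1
eef_pos: [0.5993, 0.284, 0.3039]
tool_rot: [[0.156, 0.987, -0.03], [0.966, -0.158, -0.204], [-0.206, 0.003, -0.979]]
wrist_force: [0.2, 0.2, -3.4]
finger_gap: 0.031
time: 9.3
eef_pos: [0.5987, 0.2832, 0.3002]
tool_rot: [[0.154, 0.987, -0.034], [0.966, -0.158, -0.206], [-0.209, -0.001, -0.978]]
wrist_force: [0.5, -0.1, -2.9]
finger_gap: 0.037
t 9.3 pos [0.5987 0.2832 0.3002] goal [ 0.5138 -0.1634  0.2937] gap 0.037 F [ 0.46 -0.09 -2.91] T [ 0.532 -0.081 -0.002]
tool cm [-44.3   -1.32  10.13] len 0.4547 turn [0.51 0.05 2.55]
```

View pics/scene7.png

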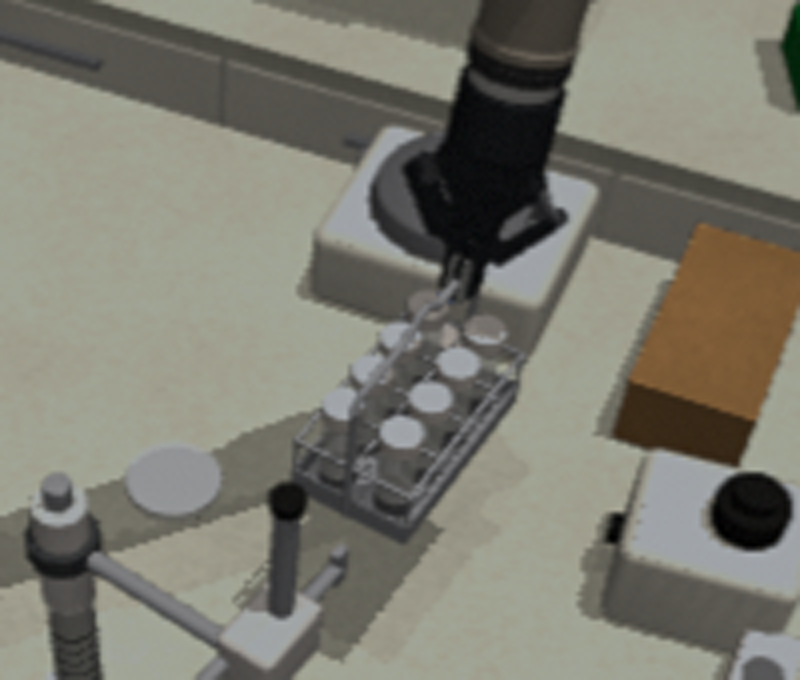

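```bash
python3 -m pendant '[[-0.8,0,0.2,0,0,0,1],[-1.6,-0.1,0.4,0,0,0,1],[-2.4,-0.1,0.55,0,0,0.3,1],[-3.2,-0.1,0.75,0,0,0.3,1],[-3.2,-0.1,0.75,0,0,0.3,1],[-3.2,-0.1,0.75,0,0,0.3,1],[-3.2,-0.1,0.75,0,0,0.3,1],[-3.2,-0.1,0.75,0,0,0.3,1]]' 120; python3 -m pendant '[[-3.2,-0.1,0.75,0,0,0.3,1],[-3.2,-0.1,0.75,0,0,0.2,1],[-3.2,-0.1,0.75,0,0,0.2,1],[-3.2,-0.1,0.75,0,0,0,1],[-2.4,0,0.55,0,0,0,1],[-1.6,0,0.4,0,0,0,1],[-0.8,0,0.2,0,0,0,1],[0,0,0,0,0,0,1]]';python3 - <<'E'
from plan import *
delta(*goal(st,(-.06,.063,.312),12,.0))
E
```

```text
time: 10.2
eef_pos: [0.5547, 0.0717, 0.2957]
tool_rot: [[0.187, 0.982, -0.034], [0.96, -0.19, -0.206], [-0.209, 0.006, -0.978]]
wrist_force: [0.3, 0.1, -2.5]
finger_gap: 0.036
time: 11.0
eef_pos: [0.5154, -0.104, 0.2918]
tool_rot: [[0.2, 0.979, -0.035], [0.957, -0.203, -0.206], [-0.209, 0.008, -0.978]]
wrist_force: [0.7, 0.9, -2.7]
finger_gap: 0.035
t 11.0 pos [ 0.5154 -0.104   0.2918] goal [ 0.5138 -0.1634  0.2937] gap 0.035 F [ 0.66  0.93 -2.75] T [ 0.551 -0.151 -0.018]
tool cm [-5.77  1.05  1.05] len 0.0595 turn [ 0.45  0.04 -0.11]
```

```bash
python3 -m pendant '[[0,0,0,0.2,0,0,1],[0,0,0,0.2,0,0,1]]';python3 - <<'E'
from plan import *
delta(*goal(st,(-.06,.063,.312),12,.0))
for n in('scene','top'):
    c=cams.read_camera(n);cv2.imwrite(f'pics/{n}8.png',cv2.resize(c['color'][160:340,190:370,::-1] if n=='scene' else c['color'][120:260,280:440,::-1],None,fx=4,fy=4,interpolation=cv2.INTER_CUBIC))
E
```

```text
time: 11.2
eef_pos: [0.5167, -0.1009, 0.2923]
tool_rot: [[0.196, 0.98, -0.039], [0.959, -0.199, -0.203], [-0.207, 0.002, -0.978]]
wrist_force: [-0.2, 0.2, -2.8]
finger_gap: 0.031
t 11.2 pos [ 0.5167 -0.1009  0.2923] goal [ 0.5138 -0.1634  0.2937] gap 0.031 F [-0.18  0.19 -2.84] T [ 0.539 -0.13   0.025]
tool cm [-6.08  0.97  1.15] len 0.0626 turn [ 0.17 -0.05  0.16]
```

View pics/scene8.png

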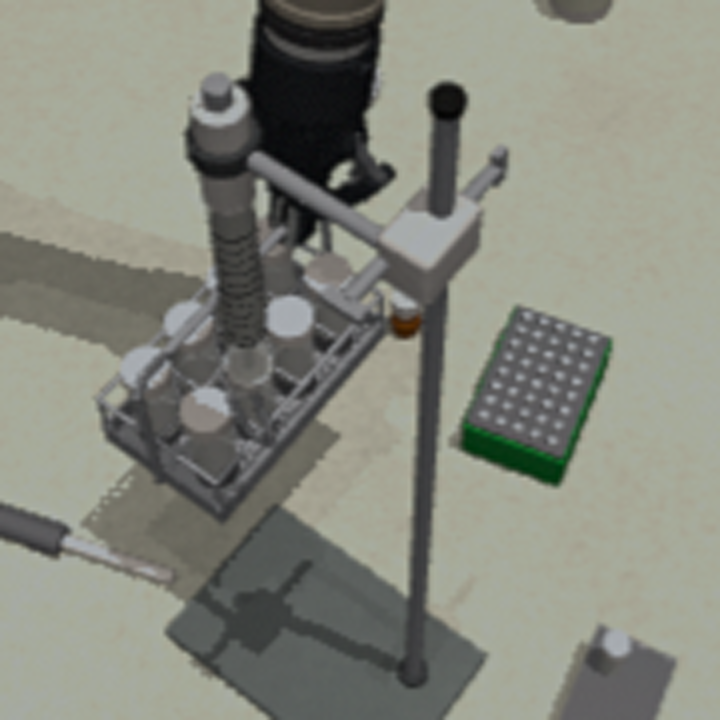

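View pics/top8.png

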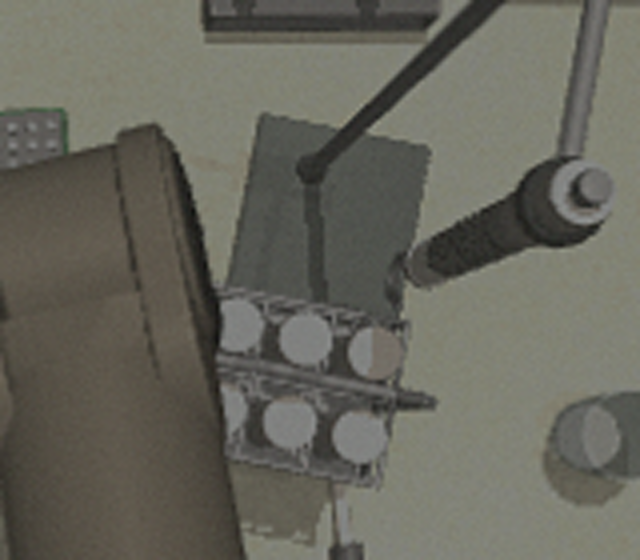

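```bash
python3 -m pendant '[[-0.8,0.1,0.15,0,0,0,1],[-1.5,0.2,0.3,0,0,0,1],[-1.5,0.2,0.3,0.1,0,0,1],[-1.2,0.2,0.2,0.1,0,0.1,1],[-0.8,0.2,0.2,0,0,0,1],[-0.3,0.1,0,0,0,0,1],[0,0,0,0,0,0,1],[0,0,0,0,0,0,1]]';python3 - <<'E'
from plan import *
delta(*goal(st,(-.06,.063,.312),12,.0))
for n in('scene','top'):
    c=cams.read_camera(n);cv2.imwrite(f'pics/{n}9raw.png',c['color'][:,:,::-1]);cv2.imwrite(f'pics/{n}9.png',cv2.resize(c['color'][200:320,190:330,::-1] if n=='scene' else c['color'][140:250,320:450,::-1],None,fx=5,fy=5,interpolation=cv2.INTER_CUBIC))
    for t in('bail_peak','hook_seat','hook_tip','tube_end'): print(n,t,[(np.round(r['pixel'],1).tolist(),round(r['p'],2)) for r in spotter.landmark_of(n,t)][:3])
E
```

```text
time: 12.1
eef_pos: [0.5138, -0.1645, 0.2938]
tool_rot: [[0.199, 0.979, -0.042], [0.958, -0.203, -0.203], [-0.207, -0.0, -0.978]]
wrist_force: [-0.2, 0.2, -4.1]
finger_gap: 0.032
t 12.1 pos [ 0.5138 -0.1645  0.2938] goal [ 0.5138 -0.1634  0.2937] gap 0.032 F [-0.16  0.24 -4.06] T [ 0.591 -0.152  0.042]
tool cm [ 0.1  -0.02 -0.01] len 0.0011 turn [-0.03 -0.05 -0.02]
scene bail_peak [([314.0, 260.4], 0.73), ([249.4, 231.6], 0.6)]
scene hook_seat [([269.9, 255.4], 0.54)]
scene hook_tip [([259.5, 248.2], 0.43)]
scene tube_end [([256.9, 254.6], 0.98), ([268.8, 253.6], 0.74), ([241.6, 289.9], 0.26)]
top bail_peak [([207.1, 379.5], 0.82), ([216.6, 367.9], 0.48)]
top hook_seat [([190.9, 378.8], 0.57)]
top hook_tip [([196.0, 379.5], 0.43)]
top tube_end [([185.7, 385.3], 0.64)]
```

View pics/scene9.png

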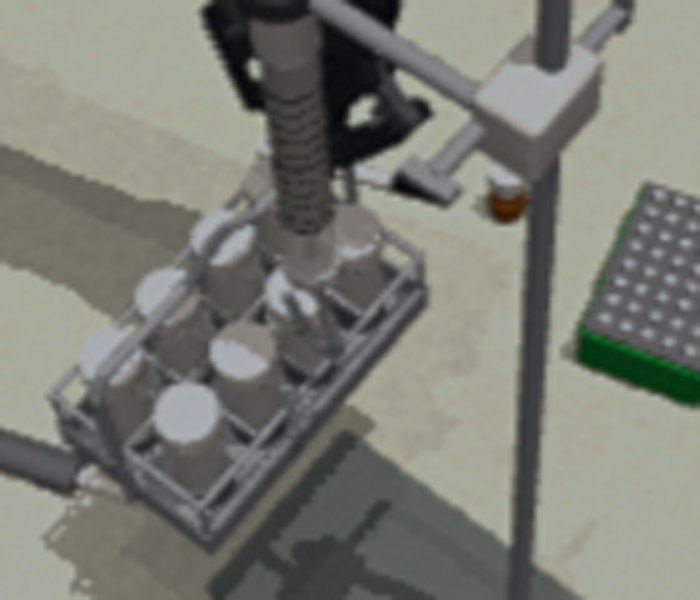

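View pics/top9.png

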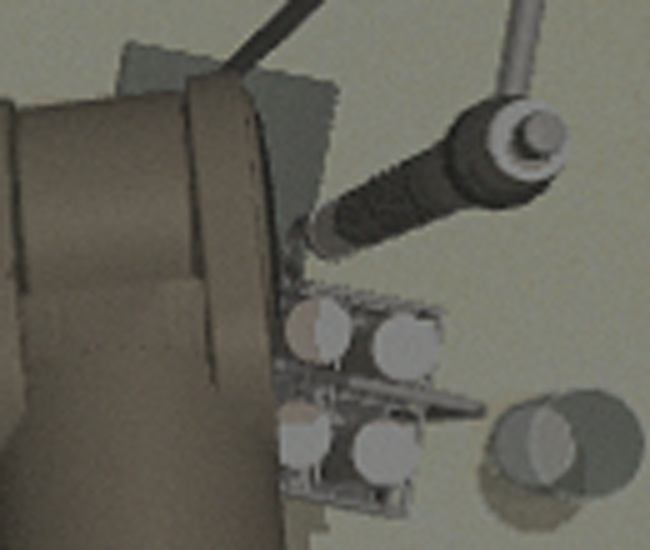

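```bash
python3 - <<'E'
from plan import *
s=ctrl.read_state();R=np.array(s['tool_rot']);G=np.array(s['eef_pos'])-ctrl.pinch_z*R[:,2]
F=frame(st);L=F.T@(G-[st[0],st[1],0]);print('grasp local',L.round(4))
C={n:cams.read_camera(n) for n in('scene','top')}
for nm,d in [('grip',(0,0,0)),('peakL',(0,-.058,.012)),('peak',(0,-.063,.012)),('peakR',(0,-.068,.012)),('hump-',(0,-.087,0)),('hump+',(0,-.039,0)),('corner-',(0,-.151,0)),('trayc+x-y',(.052,-.153,-.134)),('trayc-x-y',(-.052,-.153,-.134)),('trayc+x+y',(.052,.027,-.134))]:
    P=G+F@np.array(d); print(nm,P.round(3),*[ (n,proj(C[n],P).round(1).tolist()) for n in C])
E
```

```text
grasp local [-0.0598  0.0612  0.3121]
grip [ 0.514 -0.161  0.312] ('scene', [231.7, 249.6]) ('top', [207.4, 350.6])
peakL [ 0.503 -0.218  0.324] ('scene', [245.1, 233.7]) ('top', [212.3, 377.3])
peak [ 0.502 -0.223  0.324] ('scene', [246.6, 232.3]) ('top', [212.7, 379.5])
peakR [ 0.501 -0.228  0.324] ('scene', [248.0, 231.0]) ('top', [213.2, 381.7])
hump- [ 0.497 -0.247  0.312] ('scene', [256.1, 226.2]) ('top', [215.1, 388.7])
hump+ [ 0.507 -0.2    0.312] ('scene', [242.4, 239.3]) ('top', [210.8, 367.7])
corner- [ 0.484 -0.309  0.312] ('scene', [275.4, 207.6]) ('top', [220.8, 416.7])
trayc+x-y [ 0.534 -0.322  0.178] ('scene', [311.7, 229.9]) ('top', [202.6, 403.9])
trayc-x-y [ 0.433 -0.301  0.178] ('scene', [288.7, 200.0]) ('top', [242.3, 396.5])
trayc+x+y [ 0.571 -0.146  0.178] ('scene', [261.5, 273.6]) ('top', [188.8, 335.3])
```

```bash
python3 -m pendant '[[0.1,0.4,0,0,0,0,1],[0.1,0.9,0,0,0,0,1],[0,1.1,0,0,0,0,1],[0,1.1,0,0,0,0,1],[0,0.9,0,0,0,0,1],[0,0.6,0,0,0,0,1],[0,0.2,0,0,0,0,1],[0,0,0,0,0,0,1]]';python3 - <<'E'
from plan import *
delta(*goal(st,(-.007,.063,.312),12,.0))
for n in('scene','top'):
    c=cams.read_camera(n);cv2.imwrite(f'pics/{n}10.png',cv2.resize(c['color'][220:300,210:310,::-1] if n=='scene' else c['color'][150:240,340:440,::-1],None,fx=7,fy=7,interpolation=cv2.INTER_CUBIC))
E
```

```text
time: 13.5
eef_pos: [0.5651, -0.174, 0.2931]
tool_rot: [[0.199, 0.979, -0.043], [0.958, -0.204, -0.203], [-0.208, -0.001, -0.978]]
wrist_force: [0.5, -0.6, -2.7]
finger_gap: 0.033
t 13.5 pos [ 0.5651 -0.174   0.2931] goal [ 0.5657 -0.1742  0.2937] gap 0.033 F [ 0.48 -0.58 -2.74] T [ 0.536 -0.096  0.018]
tool cm [-0.02  0.07 -0.05] len 0.0009 turn [-0.07 -0.02 -0.07]
```

View pics/scene10.png

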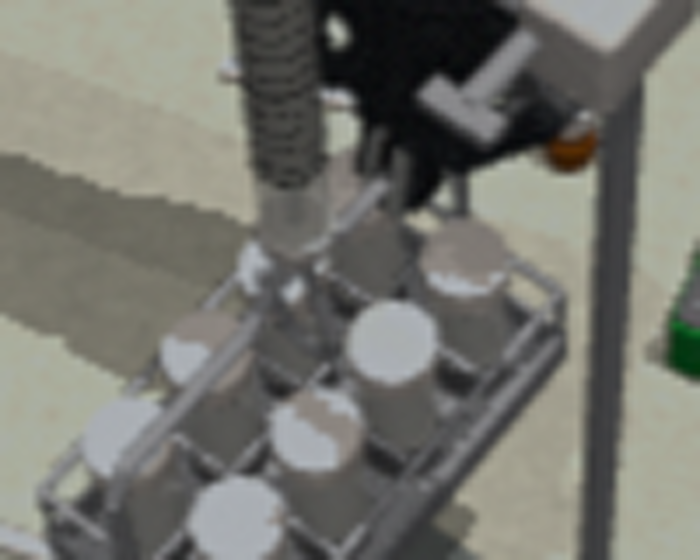

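View pics/top10.png

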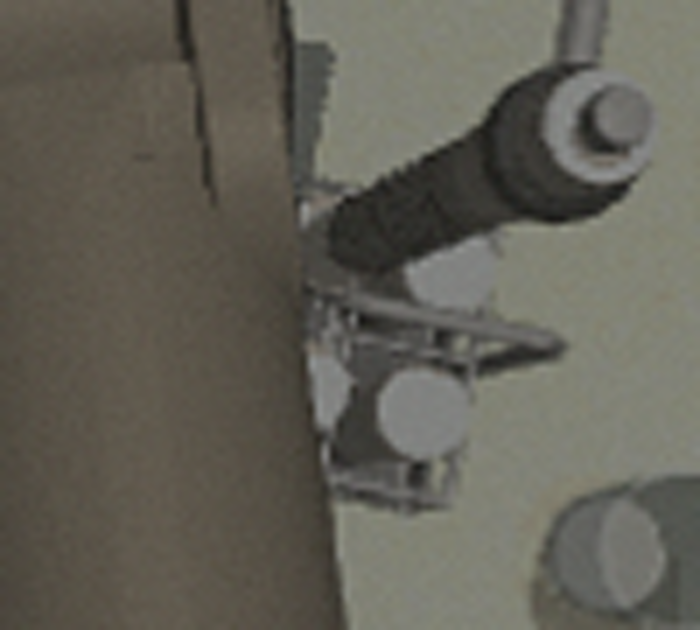

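```bash
python3 -m pendant '[[0.05,0.05,0.25,0,0,0,1],[0.05,0.05,0.25,0,0,0,1],[0.05,0.05,0.25,0,0,0,1],[0.05,0.05,0.25,0,0,0,1],[0,0,0,0,0,0,1]]';python3 - <<'E'
from plan import *
delta(*goal(st,(-.004,.063,.302),12,.0))
for n in('scene','top'):
    c=cams.read_camera(n);cv2.imwrite(f'pics/{n}11.png',cv2.convertScaleAbs(cv2.resize(c['color'][240:290,225:285,::-1] if n=='scene' else c['color'][150:240,340:440,::-1],None,fx=12 if n=='scene' else 7,fy=12 if n=='scene' else 7,interpolation=cv2.INTER_CUBIC),alpha=1.5))
E
```

```text
time: 14.1
eef_pos: [0.5666, -0.1745, 0.2826]
tool_rot: [[0.199, 0.979, -0.044], [0.958, -0.204, -0.203], [-0.208, -0.001, -0.978]]
wrist_force: [-0.1, -0.1, -4.5]
finger_gap: 0.036
t 14.1 pos [ 0.5666 -0.1745  0.2826] goal [ 0.5687 -0.1748  0.2837] gap 0.036 F [-0.11 -0.15 -4.49] T [ 0.501 -0.116  0.008]
tool cm [-0.01  0.21 -0.12] len 0.0024 turn [-0.09 -0.01 -0.06]
```

View pics/scene11.png

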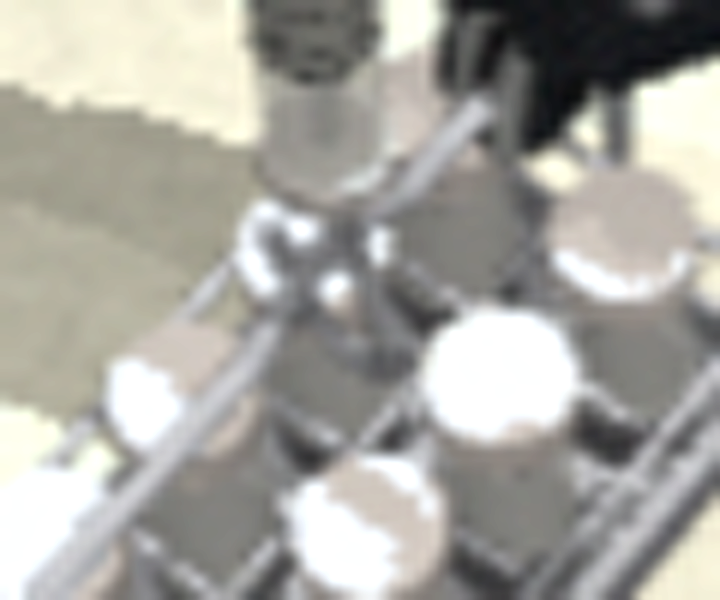

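```bash
python3 -m pendant '[[0,0.1,0,0,0,0,1],[0,0,0,0,0,0,1]]';python3 - <<'E'
from plan import *
import time
for i in range(6):
    c=cams.read_camera('top'); s=ctrl.read_state(); print(np.round(s['wrist_force'],2),np.round(s['wrist_torque'],3))
delta(*goal(st,(-.004,.063,.302),12,.0))
E
```

```text
time: 14.4
eef_pos: [0.5681, -0.1747, 0.2833]
tool_rot: [[0.2, 0.979, -0.042], [0.958, -0.204, -0.203], [-0.208, 0.0, -0.978]]
wrist_force: [0.4, -0.6, -3.2]
finger_gap: 0.032
[ 0.46  0.25 -3.18] [ 0.58  -0.161 -0.041]
[-0.08 -0.02 -3.11] [ 0.583 -0.126 -0.046]
[ 0.38 -1.23 -3.55] [ 0.586 -0.093 -0.009]
[-0.09 -0.43 -3.63] [ 0.536 -0.124 -0.015]
[ 0.36  0.16 -4.08] [ 0.545 -0.073  0.009]
[ 0.11 -0.47 -4.  ] [ 0.523 -0.1    0.012]
t 14.7 pos [ 0.5679 -0.1747  0.2832] goal [ 0.5687 -0.1748  0.2837] gap 0.034 F [ 0.11 -0.47 -4.  ] T [ 0.523 -0.1    0.012]
tool cm [-0.    0.08 -0.06] len 0.001 turn [-0.04 -0.   -0.07]
```

```bash
python3 -m pendant '[[0.05,0.05,0.2,0,0,0,1],[0.05,0.05,0.2,0,0,0,1],[0.05,0.05,0.2,0,0,0,1],[0.05,0.05,0.2,0,0,0,1],[0.05,0.05,0.2,0,0,0,1],[0,0,0,0,0,0,1],[0,0,0,0,0,0,1]]';python3 - <<'E'
from plan import *
for i in range(4):
    c=cams.read_camera('scene'); s=ctrl.read_state(); print(np.round(s['wrist_force'],2),np.round(s['wrist_torque'],3))
delta(*goal(st,(-.002,.063,.284),12,.0))
for n in('scene',):
    cv2.imwrite(f'pics/{n}12.png',cv2.convertScaleAbs(cv2.resize(c['color'][240:290,225:285,::-1] ,None,fx=12 ,fy=12,interpolation=cv2.INTER_CUBIC),alpha=1.5))
E
```

```text
time: 15.4
eef_pos: [0.5704, -0.1749, 0.2728]
tool_rot: [[0.2, 0.979, -0.043], [0.958, -0.204, -0.203], [-0.208, -0.001, -0.978]]
wrist_force: [-0.4, -0.8, -4.0]
finger_gap: 0.031
[ 0.14 -1.49 -3.89] [ 0.585 -0.126  0.005]
[-0.55  1.1  -3.27] [ 0.568 -0.148  0.016]
[ 0.21  0.05 -3.48] [ 0.58  -0.127  0.024]
[-0.18 -0.05 -3.28] [ 0.512 -0.134 -0.   ]
t 15.6 pos [ 0.5704 -0.1749  0.273 ] goal [ 0.5706 -0.1752  0.2657] gap 0.032 F [-0.18 -0.05 -3.28] T [ 0.512 -0.134 -0.   ]
tool cm [0.12 0.03 0.72] len 0.0073 turn [-0.03 -0.01 -0.08]
```

View pics/scene12.png

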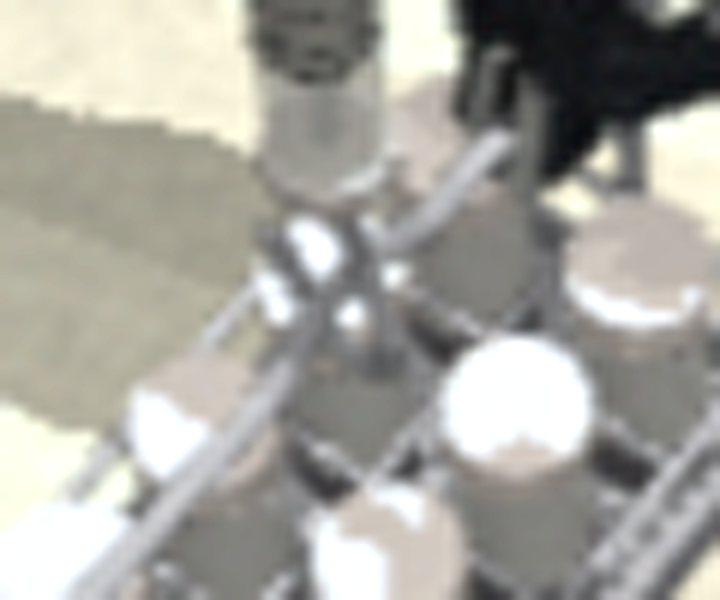

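```bash
python3 -m pendant '[[0.04,0.03,0.2,0,0,0,1],[0.04,0.03,0.2,0,0,0,1],[0.04,0.02,0.2,0,0,0,1],[0.04,0,0.2,0,0,0,1],[0.04,0,0.2,0,0,0,1],[0.04,0,0.2,0,0,0,1],[0.04,0,0.2,0,0,0,1],[0,0,0,0,0,0,1]]';python3 - <<'E'
from plan import *
for i in range(4):
    c=cams.read_camera('scene'); s=ctrl.read_state(); print(np.round(s['wrist_force'],2),np.round(s['wrist_torque'],3))
delta(*goal(st,(-.000,.063,.268),12,.0))
for n in('scene',):
    cv2.imwrite(f'pics/{n}13.png',cv2.convertScaleAbs(cv2.resize(c['color'][240:290,225:285,::-1] ,None,fx=12 ,fy=12,interpolation=cv2.INTER_CUBIC),alpha=1.5))
E
```

```text
time: 16.4
eef_pos: [0.5709, -0.1752, 0.2582]
tool_rot: [[0.199, 0.979, -0.043], [0.958, -0.204, -0.203], [-0.208, -0.001, -0.978]]
wrist_force: [0.4, 0.2, -3.6]
finger_gap: 0.036
[ 0.86 -0.46 -3.11] [ 0.51  -0.141 -0.042]
[-0.08  0.25 -3.74] [ 0.546 -0.144  0.004]
[ 0.18  0.16 -2.82] [ 0.515 -0.072 -0.021]
[ 0.47 -0.54 -3.14] [ 0.583 -0.182  0.016]
t 16.6 pos [ 0.5712 -0.1752  0.2587] goal [ 0.5726 -0.1756  0.2497] gap 0.034 F [ 0.47 -0.54 -3.14] T [ 0.583 -0.182  0.016]
tool cm [0.18 0.14 0.88] len 0.0091 turn [-0.03 -0.01 -0.08]
```

View pics/scene13.png

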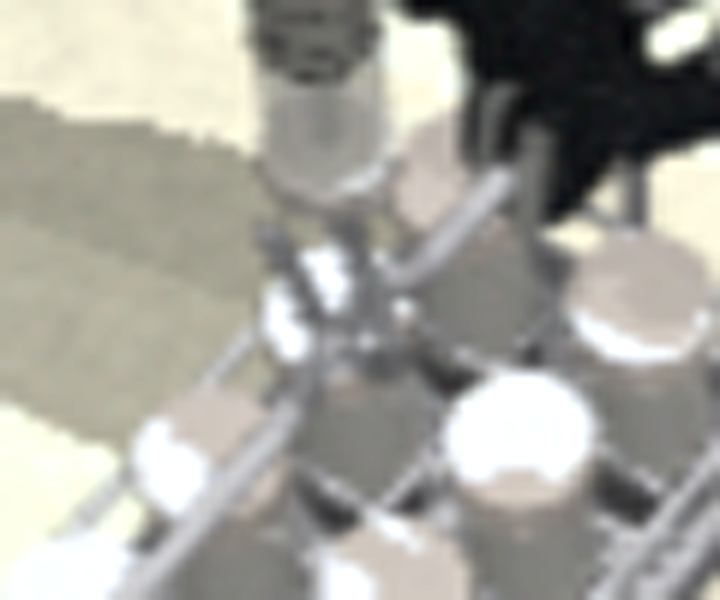

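```bash
python3 -m pendant '[[0.02,0.02,0.1,0,0,0,1],[0.02,0.02,0.1,0,0,0,1],[0.02,0.02,0.1,0,0,0,1],[0.02,0.02,0.1,0,0,0,1],[0.02,0,0.1,0,0,0,1],[0.02,0,0.1,0,0,0,1],[0.02,0,0.1,0,0,0,1],[0.02,0,0.1,0,0,0,1]]';python3 -m pendant '[[0.02,0,0.1,0,0,0,1],[0.02,0,0.1,0,0,0,1],[0.02,0,0.1,0,0,0,1],[0.02,0,0.1,0,0,0,1],[0.02,0,0.1,0,0,0,1],[0.02,0,0.1,0,0,0,1],[0.02,0,0.1,0,0,0,1],[0,0,0,0,0,0,1]]';python3 - <<'E'
from plan import *
for i in range(4):
    c=cams.read_camera('scene'); s=ctrl.read_state(); print(np.round(s['wrist_force'],2),np.round(s['wrist_torque'],3))
delta(*goal(st,(-.000,.063,.258),12,.0))
for n in('scene',):
    cv2.imwrite(f'pics/{n}14.png',cv2.convertScaleAbs(cv2.resize(c['color'][220:300,215:295,::-1] ,None,fx=7 ,fy=7,interpolation=cv2.INTER_CUBIC),alpha=1.5))
E
```

```text
time: 17.4
eef_pos: [0.5719, -0.1754, 0.2503]
tool_rot: [[0.199, 0.979, -0.043], [0.958, -0.204, -0.203], [-0.208, -0.0, -0.978]]
wrist_force: [0.2, -0.2, -2.9]
finger_gap: 0.037
time: 18.2
eef_pos: [0.5718, -0.1756, 0.2431]
tool_rot: [[0.2, 0.979, -0.043], [0.958, -0.204, -0.203], [-0.208, -0.001, -0.978]]
wrist_force: [-0.8, -0.5, -3.0]
finger_gap: 0.036
[-0.13  0.4  -3.3 ] [ 0.501 -0.094 -0.082]
[-0.19  0.62 -3.78] [ 0.503 -0.058  0.024]
[-0.64  0.75 -2.79] [ 0.548 -0.076 -0.046]
[-0.    0.69 -3.02] [ 0.501 -0.127 -0.081]
t 18.4 pos [ 0.5719 -0.1756  0.2433] goal [ 0.5726 -0.1756  0.2397] gap 0.033 F [-0.    0.69 -3.02] T [ 0.501 -0.127 -0.081]
tool cm [0.08 0.07 0.35] len 0.0037 turn [-0.03 -0.01 -0.08]
```

View pics/scene14.png

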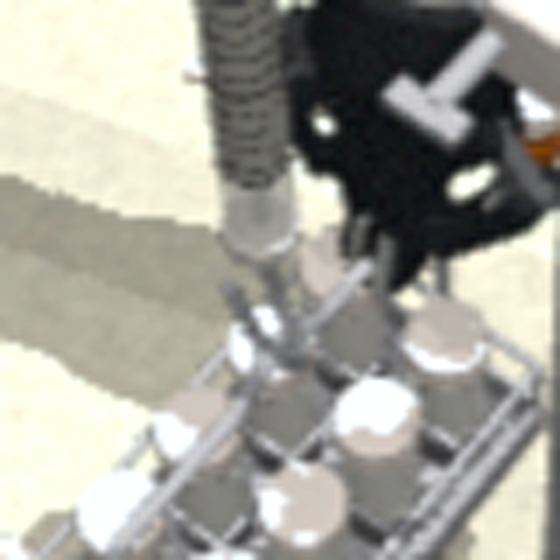

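```bash
python3 -m pendant '[[0.02,0,0.1,0,0,0,1],[0.02,0,0.1,0,0,0,1],[0.02,0,0.1,0,0,0,1],[0.02,0,0.1,0,0,0,1],[0.02,0,0.1,0,0,0,1],[0.02,0,0.1,0,0,0,1],[0.02,0,0.1,0,0,0,1],[0.02,0,0.1,0,0,0,1]]';python3 -m pendant '[[0.02,0,0.1,0,0,0,1],[0.02,0,0.1,0,0,0,1],[0.02,0,0.1,0,0,0,1],[0.02,0,0.1,0,0,0,1],[0.02,0,0.1,0,0,0,1],[0.02,0,0.1,0,0,0,1],[0.02,0,0.1,0,0,0,1],[0,0,0,0,0,0,1]]';python3 - <<'E'
from plan import *
for i in range(6):
    c=cams.read_camera('scene'); s=ctrl.read_state(); print(np.round(s['wrist_force'],2),np.round(s['wrist_torque'],3))
delta(*goal(st,(-.000,.063,.258),12,.0))
for n in('scene',):
    cv2.imwrite(f'pics/{n}15.png',cv2.convertScaleAbs(cv2.resize(c['color'][220:300,215:295,::-1] ,None,fx=7 ,fy=7,interpolation=cv2.INTER_CUBIC),alpha=1.5))
E
```

```text
time: 19.2
eef_pos: [0.5719, -0.1757, 0.2351]
tool_rot: [[0.2, 0.979, -0.043], [0.958, -0.204, -0.203], [-0.208, -0.0, -0.978]]
wrist_force: [0.2, -0.6, -2.1]
finger_gap: 0.037
time: 20.0
eef_pos: [0.5718, -0.1757, 0.2278]
tool_rot: [[0.2, 0.979, -0.043], [0.958, -0.204, -0.203], [-0.208, -0.001, -0.978]]
wrist_force: [-0.7, -0.1, -2.1]
finger_gap: 0.035
[-0.77  0.55 -1.74] [ 0.506 -0.065 -0.041]
[-0.52 -0.01 -1.28] [0.428 0.018 0.012]
[-0.83  0.66 -2.24] [ 0.393  0.021 -0.038]
[-1.22  0.88 -1.96] [ 0.398 -0.001 -0.083]
[-0.29  0.57 -2.14] [ 0.423 -0.078 -0.033]
[-0.84 -0.19 -1.63] [ 0.396 -0.005 -0.035]
t 20.3 pos [ 0.5719 -0.1757  0.228 ] goal [ 0.5726 -0.1756  0.2397] gap 0.029 F [-0.84 -0.19 -1.63] T [ 0.396 -0.005 -0.035]
tool cm [-0.22  0.07 -1.15] len 0.0117 turn [-0.03 -0.01 -0.08]
```

View pics/scene15.png

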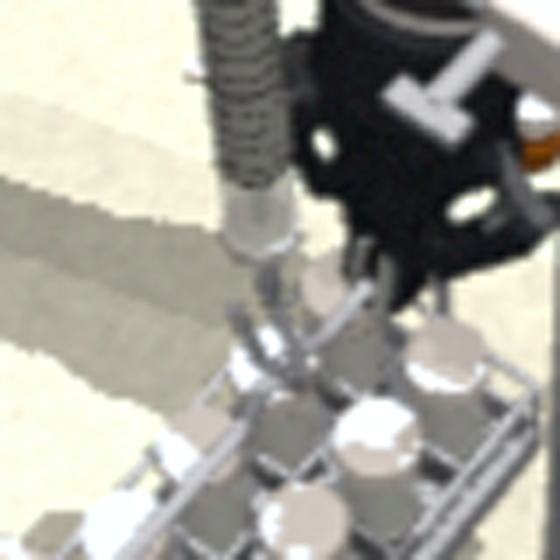

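```bash
python3 -m pendant '[[0.02,-0.02,0.1,0,0,0,1],[0.02,-0.02,0.1,0,0,0,1],[0.02,-0.02,0.1,0,0,0,1],[0.02,-0.02,0.1,0,0,0,1],[0.02,-0.02,0.1,0,0,0,1],[0.02,0,0.1,0,0,0,1],[0.02,0,0.1,0,0,0,1],[0.02,0,0.1,0,0,0,1]]';python3 -m pendant '[[0.02,0,0.1,0,0,0,1],[0.02,0,0.1,0,0,0,1],[0.02,0,0.1,0,0,0,1],[0.02,0,0.1,0,0,0,1],[0.02,0,0.1,0,0,0,1],[0.02,0,0.1,0,0,0,1],[0.02,0,0.1,0,0,0,1],[0,0,0,0,0,0,1]]';cat > meas.py <<'E'
from plan import *
A=[]
N=int(sys.argv[2]) if len(sys.argv)>2 else 8
for i in range(N):
    c=cams.read_camera('scene'); s=ctrl.read_state(); A.append(list(s['wrist_force'])+list(s['wrist_torque']))
A=np.array(A);print('mean',A.mean(0).round(3),'sem',(A.std(0)/len(A)**.5).round(3))
G=np.array(s['eef_pos'])-ctrl.pinch_z*np.array(s['tool_rot'])[:,2]
print('t',s['time'],'grasp local',(frame(st).T@(G-[st[0],st[1],0])).round(4),'gap',s['finger_gap'])
cv2.imwrite(f'pics/{sys.argv[1]}.png',cv2.convertScaleAbs(cv2.resize(c['color'][220:320,200:300,::-1] ,None,fx=6,fy=6,interpolation=cv2.INTER_CUBIC),alpha=1.5))
E
python3 meas.py s16
```

```text
time: 21.1
eef_pos: [0.5709, -0.1756, 0.2198]
tool_rot: [[0.2, 0.979, -0.043], [0.958, -0.204, -0.203], [-0.208, -0.0, -0.978]]
wrist_force: [0.5, 0.6, -1.1]
finger_gap: 0.037
time: 21.9
eef_pos: [0.5707, -0.1757, 0.2125]
tool_rot: [[0.2, 0.979, -0.043], [0.958, -0.204, -0.203], [-0.208, -0.001, -0.978]]
wrist_force: [0.7, -0.2, -1.0]
finger_gap: 0.033
mean [ 0.535 -0.157 -1.011  0.296 -0.163  0.05 ] sem [0.205 0.124 0.182 0.013 0.006 0.012]
t 22.3 grasp local [-0.0017  0.0626  0.231 ] gap 0.032935106549612146
```

View pics/s16.png

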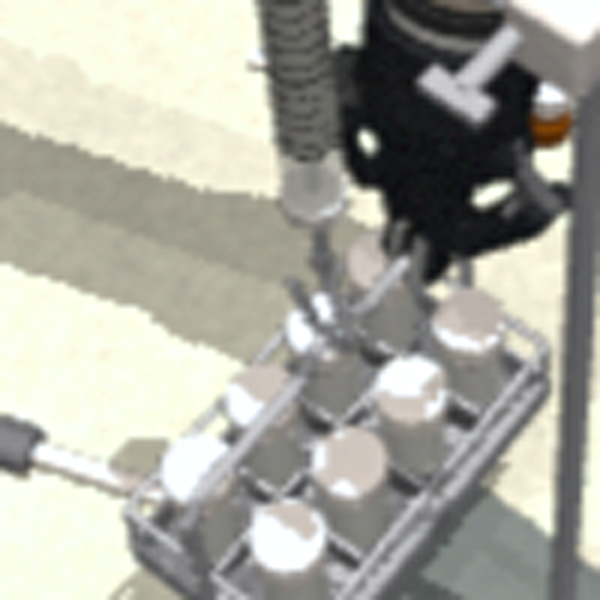

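```bash
python3 -m pendant '[[0.02,0.02,0.1,0,0,0,1],[0.02,0.02,0.1,0,0,0,1],[0.02,0.01,0.1,0,0,0,1],[0.02,0,0.1,0,0,0,1],[0.02,0,0.1,0,0,0,1],[0.02,0,0.1,0,0,0,1],[0.02,0,0.1,0,0,0,1],[0.02,0,0.1,0,0,0,1]]'; python3 -m pendant '[[0,0,0,0,0,0,1],[0,0,0,0,0,0,1]]'; python3 meas.py s17 16
```

```text
time: 23.1
eef_pos: [0.5713, -0.1759, 0.2045]
tool_rot: [[0.2, 0.979, -0.043], [0.958, -0.204, -0.203], [-0.208, -0.0, -0.978]]
wrist_force: [-0.1, 0.6, 0.2]
finger_gap: 0.036
time: 23.3
eef_pos: [0.5713, -0.1759, 0.2045]
tool_rot: [[0.199, 0.979, -0.043], [0.958, -0.204, -0.203], [-0.208, -0.0, -0.978]]
wrist_force: [-0.5, 0.2, -0.2]
finger_gap: 0.035
mean [ 0.214 -0.159 -0.373  0.26  -0.08   0.008] sem [0.156 0.145 0.124 0.007 0.008 0.008]
t 24.1 grasp local [-0.0012  0.0625  0.2228] gap 0.036083157636442535
```

```bash
python3 -m pendant '[[0.01,0.01,0.05,0,0,0,1],[0.01,0.01,0.05,0,0,0,1],[0.01,0,0.05,0,0,0,1],[0.01,0,0.05,0,0,0,1],[0.01,0,0.05,0,0,0,1],[0.01,0,0.05,0,0,0,1],[0.01,0,0.05,0,0,0,1],[0.01,0,0.05,0,0,0,1]]'; python3 -m pendant '[[0.01,0,0.05,0,0,0,1],[0.01,0,0.05,0,0,0,1],[0,0,0,0,0,0,1]]'; python3 meas.py s18 30
```

```text
time: 24.9
eef_pos: [0.5715, -0.1759, 0.2004]
tool_rot: [[0.2, 0.979, -0.043], [0.958, -0.204, -0.203], [-0.208, -0.0, -0.978]]
wrist_force: [-0.1, 0.1, -0.6]
finger_gap: 0.035
time: 25.2
eef_pos: [0.5714, -0.176, 0.1994]
tool_rot: [[0.2, 0.979, -0.043], [0.958, -0.204, -0.203], [-0.208, -0.0, -0.978]]
wrist_force: [0.4, 0.5, 0.3]
finger_gap: 0.036
mean [-0.284 -0.033 -0.221  0.246 -0.031 -0.009] sem [0.093 0.097 0.074 0.005 0.006 0.007]
t 26.7 grasp local [-0.001   0.0624  0.2177] gap 0.03340855787166523
```

View pics/s18.png

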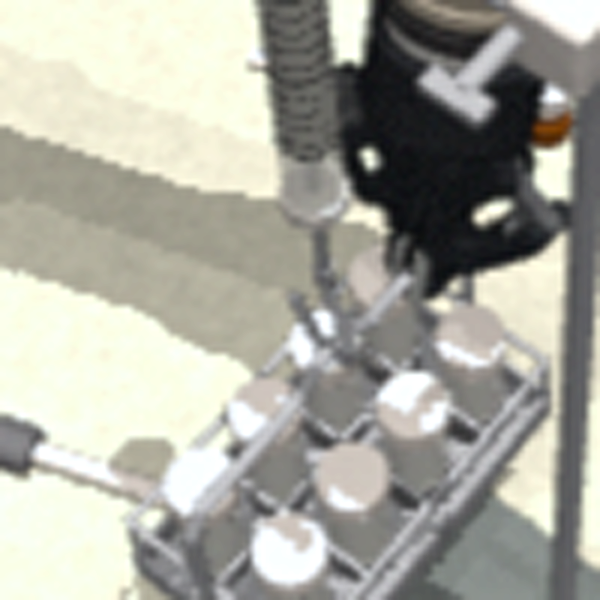

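```bash
python3 -m pendant '[[0,-0.01,0,0,0,0,1],[0,0,0,0,0,0,1],[0,0,0,0,0,0,1]]' 60;  python3 -m pendant '[[0,0,0,0,0,0,1],[0,0,0,0,0,0,1],[0,0,0,0,0,0,1]]' 20; python3 meas.py s19 12
```

```text
time: 27.0
eef_pos: [0.5714, -0.176, 0.1994]
tool_rot: [[0.2, 0.979, -0.043], [0.958, -0.204, -0.203], [-0.208, -0.0, -0.978]]
wrist_force: [0.7, -0.2, -0.6]
finger_gap: 0.036
time: 27.3
eef_pos: [0.5714, -0.176, 0.1994]
tool_rot: [[0.2, 0.979, -0.043], [0.958, -0.204, -0.203], [-0.208, -0.0, -0.978]]
wrist_force: [0.1, -0.7, -0.4]
finger_gap: 0.03
mean [-0.316 -0.127 -0.091  0.251 -0.051 -0.012] sem [0.149 0.161 0.144 0.011 0.012 0.018]
t 27.9 grasp local [-0.0011  0.0624  0.2177] gap 0.03413570591430837
```

```bash
python3 -m pendant '[[0,0,0,0,0,0,0.98],[0,0,0,0,0,0,0.97],[0,0,0,0,0,0,0.965],[0,0,0,0,0,0,0.96],[0,0,0,0,0,0,0.955],[0,0,0,0,0,0,0.95],[0,0,0,0,0,0,0.945],[0,0,0,0,0,0,0.94]]' 20; python3 meas.py s20 12
```

```text
time: 28.7
eef_pos: [0.5714, -0.176, 0.1994]
tool_rot: [[0.2, 0.979, -0.043], [0.958, -0.204, -0.203], [-0.208, -0.0, -0.978]]
wrist_force: [0.2, -0.8, 0.2]
finger_gap: 0.062
mean [-0.127  0.025 -0.213  0.233 -0.039 -0.003] sem [0.131 0.088 0.086 0.007 0.007 0.009]
t 29.3 grasp local [-0.0011  0.0624  0.2177] gap 0.06417047365679529
```

View pics/s20.png

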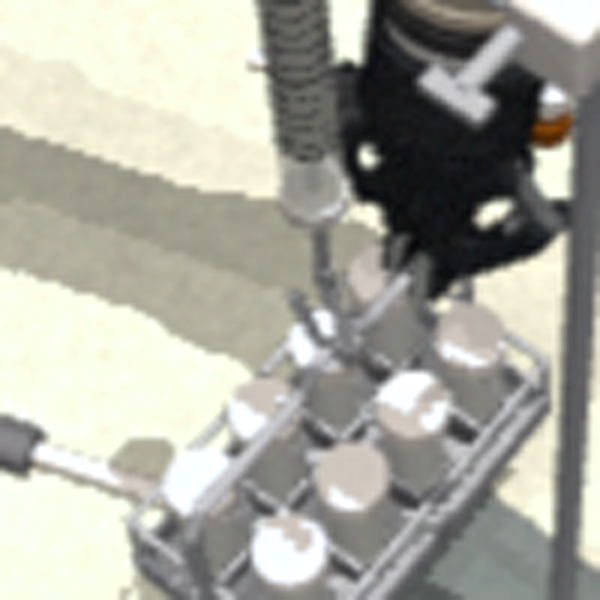

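```bash
python3 -m pendant '[[0,0,0,0,0,0,0.93],[0,0,0,0,0,0,0.91],[0,0,0,0,0,0,0.88],[0,0,0,0,0,0,0.84],[0,0,0,0,0,0,0.8],[0,0,0,0,0,0,0.7],[0,0,0,0,0,0,0.6],[0,0,0,0,0,0,0.6]]' 20; python3 meas.py s21 3
```

```text
time: 30.1
eef_pos: [0.5714, -0.176, 0.1994]
tool_rot: [[0.2, 0.979, -0.043], [0.958, -0.204, -0.203], [-0.208, -0.0, -0.978]]
wrist_force: [1.2, -0.1, -0.0]
finger_gap: 0.402
mean [ 0.545  0.372 -0.452  0.242 -0.002 -0.019] sem [0.224 0.524 0.289 0.009 0.009 0.013]
t 30.25 grasp local [-0.0011  0.0624  0.2177] gap 0.3989809921839648
```

View pics/s21.png

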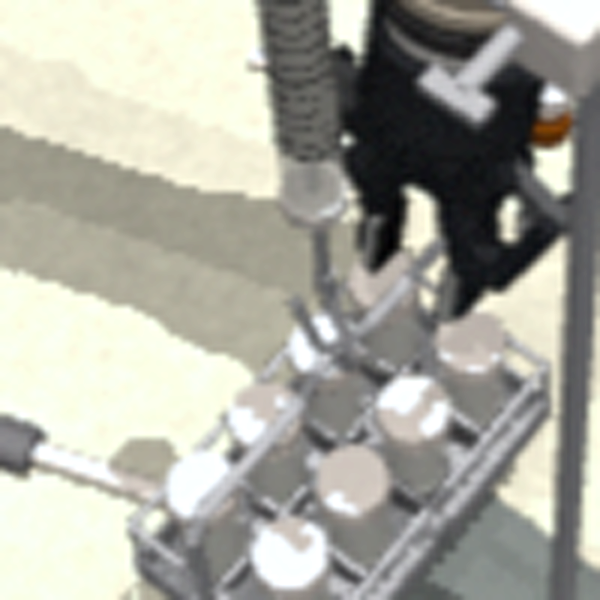

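```bash
python3 -m pendant '[[0,0,-0.3,0,0,0,0.6],[0,0,-0.6,0,0,0,0.6],[0,0,-0.9,0,0,0,0.6],[0,0,-0.9,0,0,0,0.6],[0,0,-0.9,0,0,0,0.6],[0,0,-0.9,0,0,0,0.6],[0,0,-0.5,0,0,0,0.6],[0,0,0,0,0,0,0.6]]' 20; python3 meas.py s22 3
```

```text
time: 31.05
eef_pos: [0.5741, -0.1655, 0.2494]
tool_rot: [[0.2, 0.979, -0.041], [0.958, -0.204, -0.204], [-0.208, 0.001, -0.978]]
wrist_force: [-0.3, 0.8, 0.4]
finger_gap: 0.399
mean [-0.224 -0.323 -0.55   0.205 -0.057 -0.004] sem [0.274 0.229 0.123 0.009 0.018 0.014]
t 31.2 grasp local [-0.0014  0.0726  0.2662] gap 0.4013051316046099
```

View pics/s22.png

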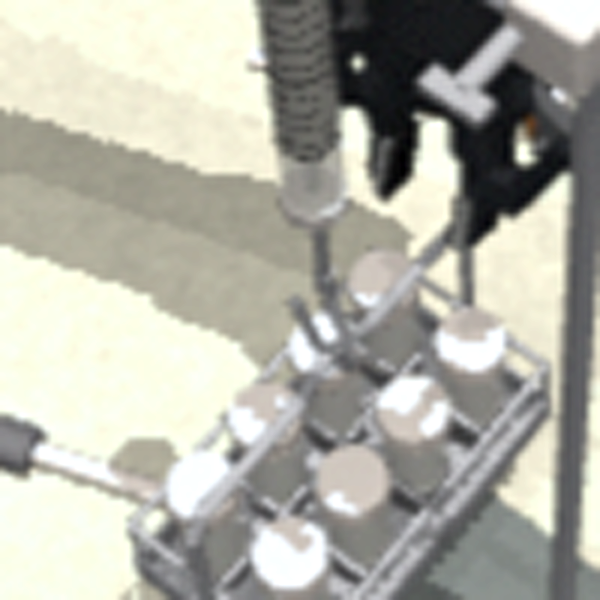

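```bash
python3 -m pendant '[[0.5,0,-0.3,0,0,0,0.6],[1.5,0,-0.8,0,0,0,0.6],[2.5,0,-1,0,0,0,0.6],[3,0,-1,0,0,0,0.6],[3,0,-1,0,0,0,0.6],[2.5,0,-0.6,0,0,0,0.6],[1.5,0,-0.3,0,0,0,0.6],[0,0,0,0,0,0,0.6]]' 20; python3 - <<'E'
from plan import *
P=[]
for i in range(10):
    c=cams.read_camera('scene')
    if i in(0,5,9): P.append(c['color'].astype(float))
print([np.abs(P[0]-p)[220:330,200:290].mean().round(2) for p in P[1:]],ctrl.read_state()['time'],ctrl.read_state()['eef_pos'])
c2=cams.read_camera('top')
cv2.imwrite('pics/s23.png',cv2.convertScaleAbs(cv2.resize(c['color'][150:350,150:350,::-1],None,fx=3,fy=3,interpolation=cv2.INTER_CUBIC),alpha=1.5))
cv2.imwrite('pics/t23.png',cv2.convertScaleAbs(cv2.resize(c2['color'][60:340,30:540,::-1],None,fx=1.5,fy=1.5,interpolation=cv2.INTER_CUBIC),alpha=1.5))
E
```

```text
time: 32.0
eef_pos: [0.6048, -0.0128, 0.2672]
tool_rot: [[0.194, 0.98, -0.042], [0.959, -0.199, -0.202], [-0.206, -0.001, -0.979]]
wrist_force: [-0.8, -0.5, 0.2]
finger_gap: 0.4
[np.float64(1.38), np.float64(1.22)] 32.5 [ 0.60451496 -0.0175466   0.26714853]
```

View pics/s23.png

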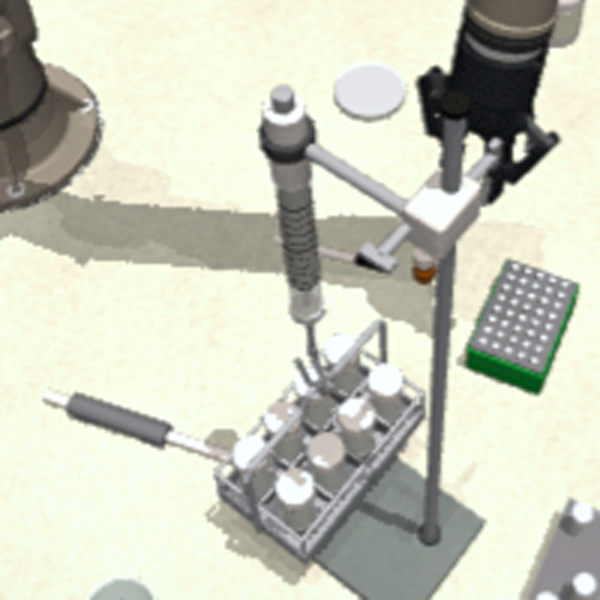

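View pics/t23.png

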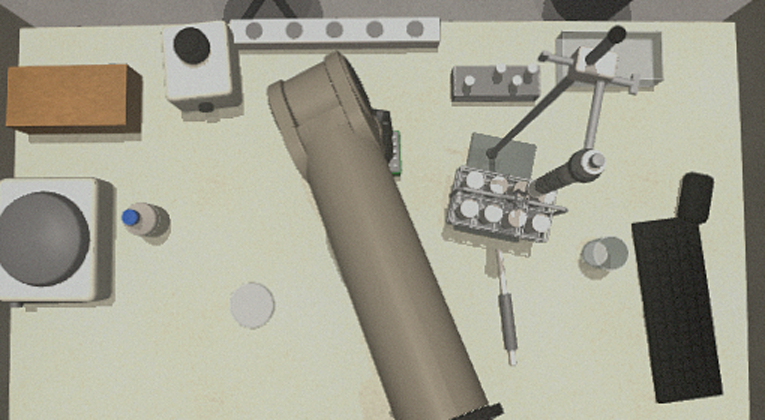

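Carrier hangs free and still (scene crop: seated at about (320,385)), the bystanders are unmoved and the hand is clear. Handing in.

```bash
python3 -c "
from station import job; print(job.close_job())"
```

```text
the job is handed in; nothing more can be done
None
```

The carrier is hanging by its bail peak in the hook of the spring balance. The job was handed in at about 32.5 s of the 64 s allowed.

- **Lift and seating:** I gripped the bail 63 mm from its middle, lifted it level, passed the peak over the hook tip and lowered it into the hook. The hand then went down at no more than 10 mm/s, slower at the end.
- **Letting go:** I opened the fingers only when the force was back at its empty-hand value. The vertical force was -0.2 ± 0.1 N both before and after release, and the empty-hand reading before the lift was about -0.16 N.
- **Reading:** The pointer should stand at about 50 mm, or about 3.0 N. I worked this out from the hand's height, not by reading the rings.

**Last checks:** Pictures taken over half a second, with the hand clear, showed the carrier still and seated. The stand, pipette, dish, beaker and reagent bottle looked undisturbed in the final pictures, and so did what showed of the tip box and vial. The arm hid most of the marker.

**Disagreements:** The held weight read about 3.3 N before the hook took it, against 3.0 N from the spring. That gap is about the size of the wrist sensor's noise and zero offset. The two cameras also differed by a few millimetres on absolute positions. During the lowering the hook pushed sideways on the bail with up to about 0.8 N, which I trimmed to about 0.3 N before release.

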